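# Refit the counter odour filter and reset its filter counter

## Robot

A 7-joint arm with a two-finger parallel gripper is mounted at the origin on the work surface. World frame = base frame: x ahead of the robot, y to its left, z up, the work surface at z = 0. Lengths are in m, angles in rad, forces in N, time in s.
With the tool pointing down it reaches from about 0.4 to 0.875 m from the base axis. Payload 19.3 kg.
Tool frame: the origin (TCP) lies between the finger pads; the fingertips stand 17 mm ahead of it and the grasp point (between the pads) lies 2 mm behind it; z points along the fingers, y is the line along which they close (so a half turn about z gives the same grasp; the last joint's range is limited). The gripper opens to 85 mm and grips with 20 to 120 N. Pads are 22 mm wide; open, the fingers measure 114 mm over their backs; the gripper's body (76 mm by 85 mm) begins 54 mm behind the grasp point. The pads swing forward as they close: fully open they stand 13 mm farther back than shut.
Start: joints at [-1.325, 0.521, -0.036, 1.599, 0.021, 1.021, -0.113], TCP at [0.194, 0.594, 0.225] pointing down, gripper open.
Joint ranges: [-2.91, 2.91], [-0.3, 2.13], [-1.5, 1.42], [0.17, 2.43], [-1.26, 4.41], [0.16, 1.93], [-2.52, 2.52]. Speed limits (rad/s): [1.89, 1.89, 2.39, 2.39, 3.01, 3.01, 3.01].

## Interface

Orientations are given as [roll, pitch, yaw] about the fixed x, y, z axes, in that order (R = Rz(yaw) Ry(pitch) Rx(roll)).
In Python, from workcell import bot gives the robot as it stands.
- The arm moves only by the shell command python3 -m inch 'ROWS' [FORCE]. ROWS is JSON, a list of rows, each a list of 7 numbers: the shift along the tool's x, y, z in units of 200 mm (1.0 is 200 mm), then the turn, a rotation vector about the tool's x, y, z in units of 90 degrees (1.0 is 90 degrees), then the opening, from 0 (shut) to 1 (fully open). In form: [[x, y, z, rx, ry, rz, grip], ...]. A call has 1 to 20 rows; each row is the pose to reach, as a shift and turn from the pose commanded when the call began, along the tool's axes at that moment; what a row does not reach only later rows make up. A row lasts 1/8 s, in which the tool goes at most 62.5 mm and 10.7 degrees, less where a joint would pass 70% of its speed; a pose out of reach is approached as far as the arm can. A call with a number of a shift or a turn outside -1 to 1 is refused whole. A call with a gripper value outside its range is refused whole. The fingers move at their own pace and stop on an object; FORCE is the grip in N (left out, the last holds). Time passes only in rows, so rows that repeat a pose let the fingers close. It gives the time, the measured TCP pose, the force, the opening and the grip force at its end, in the units of the state.
- bot.observe(): the state, without advancing time (a new reading comes with each control period).
- bot.grab_frame(name): name is "scene" or "top" or "wrist"; returns a dict with "img" (480x640x3 uint8, red, green, blue), "z_map" (480x640 float32, m along the optical axis (not along the pixel's ray), 0 where there is no reading), "vfov" (degrees; the focal length in pixels is half the picture's height over the tangent of half this angle, whatever the lens; pixels are square), "cx", "cy" (the principal point, pixels), "rvec" (rotation vector, rad) and "tvec" (3), from world to camera coordinates, as OpenCV has them. Camera axes: x right, y down, z forward; pixel columns grow to the right and rows downward; lengths in m; the calibration is good to about 2 mm. A picture is of the moment at which its call begins.
- bot.job_done(): hands the job in; it is judged then, once.
The state is a dict: "clock": time; "qpos": joint angles; "qd": joint speeds; "joint_efforts": joint torques, N m; "position": TCP position; "tool_rot": TCP orientation; "force": force on the tool from outside, world axes, zero at the start; "moment": the same for the moment, N m; "grip_width": finger opening in m; "finger_force": force on a finger pad.
Only numpy, scipy, OpenCV 4.12 (cv2) and the standard library are available. Lean on these libraries where they do the work, as an engineer would, in place of code of your own. Each camera call takes 0.05 s, during which the arm holds its last target. There are 200 camera calls.

## Task

Change the filters of the low odour-filter unit on the kitchen counter: take out every spent cassette that is in the unit and put it in the cardboard tray, put every fresh cassette laid out on the counter flat into a pocket of its own, then lower the lid gently until it is fully closed. After that take the reset stylus from its wooden stand, press the small sunken button in the unit's front ledge fully down with the stylus tip and let it spring back up, and put the stylus back upright in its stand. Leave the mug, the jar and the salt shaker where they are.

Things in the scene. Friction and masses are not known exactly. Their poses are not given: they have to be found in the camera images.
- cassette_a: fresh white filter cassette (three or four such, all alike; any pocket takes any of them, either way round): a slab 60 (x) x 44 (y) x 12 (z) mm with grey filter strips and, centred on top, a rib 40 (x) x 10 (y) x 14 (z) mm to pinch, 26 mm high in all. Origin: centre of the underside; z up. Lies flat on the counter at the start.
- cassette_b: fresh white filter cassette (three or four such, all alike; any pocket takes any of them, either way round): a slab 60 (x) x 44 (y) x 12 (z) mm with grey filter strips and, centred on top, a rib 40 (x) x 10 (y) x 14 (z) mm to pinch, 26 mm high in all. Origin: centre of the underside; z up. Lies flat on the counter at the start.
- cassette_c: fresh white filter cassette (three or four such, all alike; any pocket takes any of them, either way round): a slab 60 (x) x 44 (y) x 12 (z) mm with grey filter strips and, centred on top, a rib 40 (x) x 10 (y) x 14 (z) mm to pinch, 26 mm high in all. Origin: centre of the underside; z up. Lies flat on the counter at the start.
- cassette_d: fresh white filter cassette (three or four such, all alike; any pocket takes any of them, either way round): a slab 60 (x) x 44 (y) x 12 (z) mm with grey filter strips and, centred on top, a rib 40 (x) x 10 (y) x 14 (z) mm to pinch, 26 mm high in all. Origin: centre of the underside; z up. Lies flat on the counter at the start.
- spent_a: spent cassette (one or two such), the same make and size as a fresh one, with darker strips; at the start it is seated in a pocket of the unit. Origin: centre of the underside; z up; rib along x.
- spent_b: spent cassette (one or two such), the same make and size as a fresh one, with darker strips; at the start it is seated in a pocket of the unit. Origin: centre of the underside; z up; rib along x.
- tray: fixed open cardboard tray, 140 (x) x 160 (y) x 40 (z) mm, walls and floor 4 to 5 mm; origin: centre of its underside. Spent cassettes go in it, any way round.
- tray_in (a point): centre of the tray's inner floor, with the tray's axes.
- unit: low white fixed filter unit, 153 (x) x 250 (y) mm, from x -73 to +81 mm; origin on the counter; x points from front ledge to hinge, away from the robot. Deck 34 mm high, four pockets in a row along y; a 4 mm thick rim, 18 mm above the deck, rings the pocket area (x -22 to +81 mm, y +-125 mm). In front of it the open ledge (34 mm high) has the button well near its -y end.
- pocket0 (a point): centre of the floor of pocket 0 (pockets 0 to 3 run from the unit's -y end to its +y end, 54 mm apart), with the unit's axes. Pocket 65 (x) x 49 (y) mm, 12 mm deep, floor 22 mm above the counter: a seated cassette's slab is flush with the deck, its origin at this point, its long side along unit x.
- pocket1 (a point): centre of the floor of pocket 1 (pockets 0 to 3 run from the unit's -y end to its +y end, 54 mm apart), with the unit's axes. Pocket 65 (x) x 49 (y) mm, 12 mm deep, floor 22 mm above the counter: a seated cassette's slab is flush with the deck, its origin at this point, its long side along unit x.
- pocket2 (a point): centre of the floor of pocket 2 (pockets 0 to 3 run from the unit's -y end to its +y end, 54 mm apart), with the unit's axes. Pocket 65 (x) x 49 (y) mm, 12 mm deep, floor 22 mm above the counter: a seated cassette's slab is flush with the deck, its origin at this point, its long side along unit x.
- pocket3 (a point): centre of the floor of pocket 3 (pockets 0 to 3 run from the unit's -y end to its +y end, 54 mm apart), with the unit's axes. Pocket 65 (x) x 49 (y) mm, 12 mm deep, floor 22 mm above the counter: a seated cassette's slab is flush with the deck, its origin at this point, its long side along unit x.
- lid (a joint): hinge angle of the lid, rad: 0 closed flat on the rim, about 1.6 to 1.85 (just past upright) at the start, 2.0 fully open. The hinge is stiff: the lid stays where it is left.
- lid_hinge (a point): middle of the lid's hinge line (along unit y), 52 mm above the counter at the rear rim, 80 mm behind the unit's origin. The lid is a grey plate 102 mm (from hinge to front edge) x 250 mm x 6 mm; its lower face passes through the hinge line. This point turns with the lid: with the lid closed the plate runs from here along -x.
- lid_tab (a point): middle of the white tab, 14 x 60 x 6 mm, at the middle of the lid's free edge; 108 mm from the hinge line.
- button (a joint): travel of the sunken reset button, m: 0 up, 0.0045 fully down; spring of about 5 N.
- well (a point): centre of the mouth of the square button well, 16 x 16 mm, in the front ledge, 34 mm above the counter. The round black button, 13 mm across, has its top 6.5 mm below this point when up and 11 mm below when fully down.
- stylus: reset stylus, upright in its stand at the start; origin at the very tip, z up along it to the grip. Steel shaft 7 mm across and 40 mm long (z 0 to 40), round black collar 26 mm across (z 40 to 44), square black grip 14 x 14 mm (z 44 to 94) with its faces along x and y.
- stand: fixed wooden stand block 60 x 60 x 50 mm, origin at the centre of its underside, with a square hole 15 x 15 mm and 45 mm deep in the centre of its top. The stylus collar rests on its top.
- stand_tip_rest (a point): where the stylus tip is while the stylus stands in the stand: on the hole's axis, 10 mm above the counter.
- mug: white mug, 80 mm across, 90 mm high, bystander; origin: centre of its underside.
- jar: glass jar with steel cap, 70 mm across, 100 mm high, bystander; origin: centre of its underside.
- shaker: steel salt shaker, 40 mm across, 66 mm high, bystander; origin: centre of its underside.
Mind the look-alikes: they are no part of the job. Leave any green or yellow look-alike of the cassette_a alone. There is more than one size of the stylus; the one meant has the size given above.

How it is judged:
On the way, in this order (a step that is already met when the one before it is completed fails the run):
1. every spent cassette is in the tray and every fresh one lies flat in a pocket of its own, all let go, the lid still open (x of spent_a in the frame of tray_in between -0.066 and 0.066 m and y of spent_a in the frame of tray_in between -0.076 and 0.076 m and z of each of spent_a, spent_b in the frame of tray_in below 0.035 m and contact force between the fingers and spent_a below 0.1 N and x of spent_b in the frame of tray_in between -0.066 and 0.066 m and y of spent_b in the frame of tray_in between -0.076 and 0.076 m and contact force between the fingers and spent_b below 0.1 N and (distance between cassette_a and pocket0 below 0.005 m or distance between cassette_a and pocket1 below 0.005 m or distance between cassette_a and pocket2 below 0.005 m or distance between cassette_a and pocket3 below 0.005 m) and angle between each of cassette_a, cassette_b, cassette_c, cassette_d's own z axis and vertical below 0.06 rad and contact force between the fingers and cassette_a below 0.1 N and (distance between cassette_b and pocket0 below 0.005 m or distance between cassette_b and pocket1 below 0.005 m or distance between cassette_b and pocket2 below 0.005 m or distance between cassette_b and pocket3 below 0.005 m) and contact force between the fingers and cassette_b below 0.1 N and (distance between cassette_c and pocket0 below 0.005 m or distance between cassette_c and pocket1 below 0.005 m or distance between cassette_c and pocket2 below 0.005 m or distance between cassette_c and pocket3 below 0.005 m) and contact force between the fingers and cassette_c below 0.1 N and (distance between cassette_d and pocket0 below 0.005 m or distance between cassette_d and pocket1 below 0.005 m or distance between cassette_d and pocket2 below 0.005 m or distance between cassette_d and pocket3 below 0.005 m) and contact force between the fingers and cassette_d below 0.1 N and value of joint lid above 0.5 rad), for 0.2 s.
2. the lid is closed over the seated cassettes (value of joint lid below 0.04 rad and (distance between cassette_a and pocket0 below 0.005 m or distance between cassette_a and pocket1 below 0.005 m or distance between cassette_a and pocket2 below 0.005 m or distance between cassette_a and pocket3 below 0.005 m) and angle between each of cassette_a, cassette_b, cassette_c, cassette_d's own z axis and vertical below 0.06 rad and contact force between the fingers and cassette_a below 0.1 N and (distance between cassette_b and pocket0 below 0.005 m or distance between cassette_b and pocket1 below 0.005 m or distance between cassette_b and pocket2 below 0.005 m or distance between cassette_b and pocket3 below 0.005 m) and contact force between the fingers and cassette_b below 0.1 N and (distance between cassette_c and pocket0 below 0.005 m or distance between cassette_c and pocket1 below 0.005 m or distance between cassette_c and pocket2 below 0.005 m or distance between cassette_c and pocket3 below 0.005 m) and contact force between the fingers and cassette_c below 0.1 N and (distance between cassette_d and pocket0 below 0.005 m or distance between cassette_d and pocket1 below 0.005 m or distance between cassette_d and pocket2 below 0.005 m or distance between cassette_d and pocket3 below 0.005 m) and contact force between the fingers and cassette_d below 0.1 N), for 0.2 s.
3. the button is pressed fully down by the stylus, the lid closed (value of joint button above 0.0036 m and contact force between stylus and unit above 0.5 N and horizontal distance between stylus and well below 0.008 m and z of stylus in the frame of well below -0.007 m and value of joint lid below 0.04 rad), for 0.1 s.
At the end, for the whole second after the job is handed in: Every spent cassette lies inside the tray; every fresh cassette lies flat in its own pocket (within 5 mm, tilt under 0.06 rad); the lid is closed (under 0.04 rad); the button is up again (under 1 mm); the stylus stands at rest in its stand (tip within 9 mm of its rest point, tilt under 0.15 rad) (all of step 2 and x of spent_a in the frame of tray_in between -0.066 and 0.066 m and y of spent_a in the frame of tray_in between -0.076 and 0.076 m and z of each of spent_a, spent_b in the frame of tray_in below 0.035 m and contact force between the fingers and spent_a below 0.1 N and x of spent_b in the frame of tray_in between -0.066 and 0.066 m and y of spent_b in the frame of tray_in between -0.076 and 0.076 m and contact force between the fingers and spent_b below 0.1 N and value of joint button below 0.001 m and distance between stylus and stand_tip_rest below 0.009 m and angle between stylus's own z axis and vertical below 0.15 rad and linear speed of stylus below 0.02 m/s); the robot touches nothing.
It fails at once if the lid is slammed (faster than 3 rad/s) (velocity of joint lid below -3 rad/s).
It fails at once if the mug, jar or shaker is moved more than 3 cm (distance of any of mug, jar, shaker from where it was at the start of the episode above 0.03 m).
Of cassette_a, cassette_b, cassette_c, cassette_d only 3 to 4 are there at a start; the rules pass over those that are not, and their reading is None.
Of spent_a, spent_b only 1 to 2 are there at a start; the rules pass over those that are not, and their reading is None.
At some moment in a run one of cassette_a, cassette_b, cassette_c, cassette_d may be knocked a few centimetres aside while the robot is not near it.
It also fails if it takes over 210 s, if anything falls off the work surface, if the arm or the gripper's body presses on something with over 40 N, if the wrist force passes 120 N, or if a joint passes its speed limit or range.

## Working session

There is one attempt and no reset: what is moved stays moved. The work goes in short steps, Python scripts to look and compute and a shell command to move; the robot and the scene stay as the last step left them, time stands still between calls to the robot, and variables do not carry over. Pictures are saved under pics/ and viewed, at most 14 in all, crops included, and the job is handed in when it is done.

```bash
mkdir -p pics; ls; cat > h.py <<'E'
import numpy as np, cv2
from workcell import bot
from scipy.spatial.transform import Rotation as Ro
def cam(n):
    f=bot.grab_frame(n); f['f']=240/np.tan(np.radians(f['vfov'])/2)
    f['R']=Ro.from_rotvec(np.ravel(f['rvec'])).as_matrix(); f['t']=np.ravel(f['tvec'])
    v,u=np.mgrid[:480,:640]; z=f['z_map']
    c=np.stack([(u-f['cx'])/f['f']*z,(v-f['cy'])/f['f']*z,z],-1)
    f['P']=(c-f['t'])@f['R']; f['P'][z==0]=np.nan
    return f
def save(f,n): cv2.imwrite('pics/'+n,cv2.cvtColor(f['img'],cv2.COLOR_RGB2BGR))
def delta(pos,yaw=None):
    """row values (shift, turn) from current measured pose to world pos, tool down"""
    o=bot.observe(); R=Ro.from_euler('xyz',o['tool_rot'])
    s=R.inv().apply(np.array(pos)-o['position'])/.2
    r=[0,0,0]
    if yaw is not None:
        r=(R.inv()*Ro.from_euler('xyz',[np.pi,0,yaw])).as_rotvec()/(np.pi/2)
    return np.round(s,3).tolist(),np.round(r,3).tolist()
E
python3 - <<'E'
from h import *
print(bot.observe())
for n in ['top','scene','wrist']:
    f=cam(n); save(f,n+'1.png'); print(n,f['vfov'],-f['R'].T@f['t'])
    np.save(n+'P.npy',f['P'])
E
```

```text
pics
{'clock': 0.0, 'qpos': array([-1.32523591,  0.52202239, -0.03630709,  1.60002917,  0.02120572,
        1.02114145, -0.11280805]), 'qd': array([ 4.66171398e-05,  7.26025416e-04, -5.01412798e-04, -2.86864255e-04,
       -4.93717522e-04,  7.34630755e-04,  4.81940284e-04]), 'joint_efforts': array([ 1.37548210e-03, -9.27114058e+01,  1.98040098e+00, -3.69914782e+01,
        1.78827258e-02,  8.38342152e-03,  4.19605999e-05]), 'position': array([0.19402259, 0.59372863, 0.22461319]), 'tool_rot': array([-3.14038190e+00,  1.04364214e-04,  2.82580003e+00]), 'force': array([-0.66245786, -0.27607033, -0.61641348]), 'moment': array([ 0.00358622,  0.04623346, -0.02477313]), 'finger_force': 0.0, 'grip_width': 0.08546022800140399}
top 47.333115372220306 [ 0.38160639 -0.00197698  1.40671898]
scene 52.66237790500554 [ 1.00725182 -0.6912563   0.74002354]
wrist 59.10140438859941 [0.12174728 0.61641729 0.37294349]
```

View pics/top1.png

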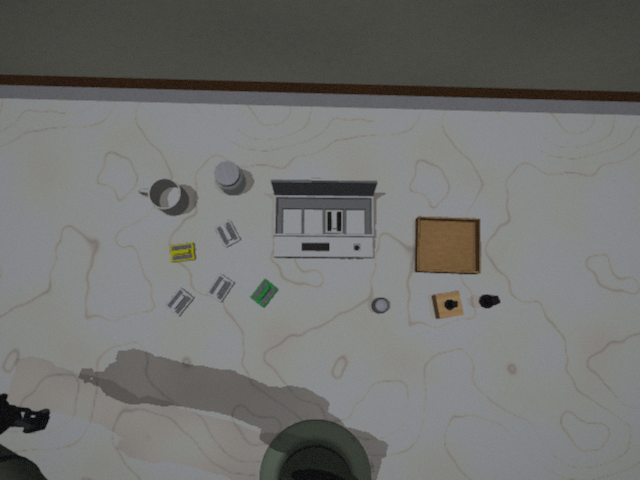

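View pics/scene1.png

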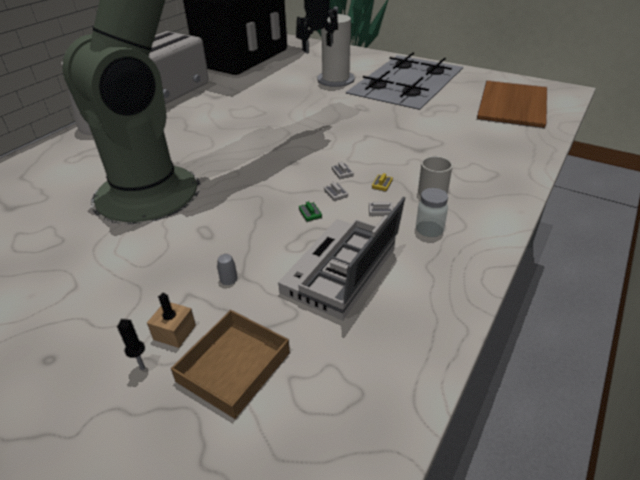

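Top view: the fresh cassettes are at (228,233), (221,288) and (180,301). The look-alikes are yellow (182,252) and green (264,292). The unit spans 272-377 × 180-258, with one spent cassette at (334,222), the second pocket from the -y end. The tray is at (448,245). The stand with the stylus is at (452,305), and another stylus look-alike is at (489,301). Mug (167,196), jar (229,177), shaker (380,305).

```bash
python3 - <<'E'
from h import *
P=np.load('topP.npy'); im=cv2.imread('pics/top1.png')
z=P[...,2]
print('table z',np.nanmedian(z[320:340,200:300]),np.nanmedian(z[220:270,540:600]))
m=((z>0.006)&(P[...,0]>0.3)&(P[...,0]<0.85)&(abs(P[...,1])<.55)).astype(np.uint8)
n,l,st,c=cv2.connectedComponentsWithStats(m)
for i in range(1,n):
    if st[i,4]<25: continue
    q=P[l==i]; hi=np.nanpercentile(q[:,2],98)
    ys,xs=np.where(l==i)
    # rect in world
    (cx,cy),(w,h),a=cv2.minAreaRect(q[:,:2].astype(np.float32))
    print(np.round(c[i]),'n',st[i,4],'ctr',round(cx,3),round(cy,3),'size',round(w,3),round(h,3),'ang',round(a,1),'zmax',round(hi,3))
big=np.vstack([cv2.resize(im[215:320,165:285],None,fx=4.5,fy=4.5,interpolation=3)])
b2=cv2.resize(im[170:265,265:385],None,fx=4.5,fy=4.5,interpolation=3)
cv2.imwrite('pics/crop1.png',np.hstack([cv2.resize(big,(390,400)),cv2.resize(b2,(400,400))]))
E
```

```text
table z -0.0008222723351688476 -0.0003285605789370821
[230. 178.] n 807 ctr 0.727 0.231 size 0.067 0.064 ang 73.2 zmax 0.104
[167. 196.] n 922 ctr 0.673 0.395 size 0.08 0.105 ang 22.1 zmax 0.093
[324. 219.] n 7819 ctr 0.641 -0.011 size 0.216 0.258 ang 0.2 zmax 0.154
[449. 244.] n 952 ctr 0.578 -0.332 size 0.175 0.148 ang 88.2 zmax 0.044
[228. 234.] n 389 ctr 0.594 0.238 size 0.061 0.045 ang 32.5 zmax 0.029
[182. 252.] n 397 ctr 0.543 0.352 size 0.045 0.061 ang 10.0 zmax 0.028
[220. 288.] n 414 ctr 0.455 0.251 size 0.045 0.06 ang 58.4 zmax 0.027
[264. 293.] n 400 ctr 0.444 0.139 size 0.044 0.06 ang 54.0 zmax 0.028
[179. 302.] n 419 ctr 0.418 0.353 size 0.049 0.06 ang 54.7 zmax 0.028
[448. 305.] n 675 ctr 0.422 -0.324 size 0.064 0.062 ang 10.4 zmax 0.104
[489. 301.] n 216 ctr 0.434 -0.427 size 0.032 0.061 ang 2.0 zmax 0.129
[380. 306.] n 223 ctr 0.419 -0.153 size 0.041 0.039 ang 62.7 zmax 0.068
```

View pics/crop1.png

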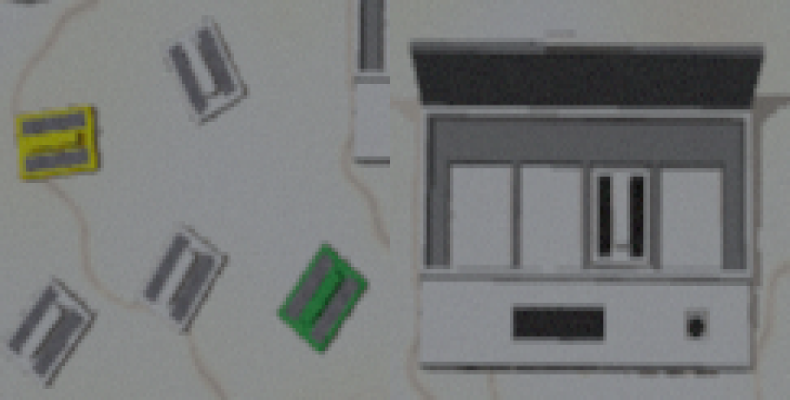

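Only the stylus in the stand is 0.104 m high, as described; the other is 0.129. The crop confirms three white fresh cassettes and one spent one in pocket 1. Next I look closer with the wrist camera.

```bash
python3 -c "
from h import *
print(delta([.58,.30,.225],np.pi))"
```

```text
([-2.291, -0.797, -0.0], [-0.001, -0.0, -0.201])
```

```bash
python3 -m inch '[[-0.25,-0.09,0,0,0,0,1],[-0.5,-0.18,0,0,0,0,1],[-0.75,-0.27,0,0,0,0,1],[-1,-0.35,0,0,0,0,1]]'; python3 -m inch '[[-0.25,-0.09,0,0,0,0,1],[-0.5,-0.18,0,0,0,0,1],[-0.75,-0.27,0,0,0,0,1],[-1,-0.35,0,0,0,0,1],[-1,-0.35,0,0,0,0,1]]'; python3 -m inch '[[-0.15,-0.05,0,0,0,-0.1,1],[-0.29,-0.1,0,0,0,-0.2,1],[-0.29,-0.1,0,0,0,-0.2,1],[-0.29,-0.1,0,0,0,-0.2,1],[-0.29,-0.1,0,0,0,-0.2,1],[-0.29,-0.1,0,0,0,-0.2,1]]'
python3 - <<'E'
from h import *
f=cam('wrist'); save(f,'w2.png'); np.save('w2P.npy',f['P']); o=bot.observe(); print(o['position'],o['tool_rot'],o['qpos'],-f['R'].T@f['t'])
E
```

```text
clock: 0.65
position: [0.3637, 0.4641, 0.2251]
tool_rot: [-3.141, -0.0, 2.826]
force: [-0.2, 0.9, -0.8]
grip_width: 0.0856
finger_force: 0.0
clock: 1.27
position: [0.534, 0.333, 0.2248]
tool_rot: [-3.14, 0.001, 2.82]
force: [-0.3, 0.5, 0.5]
grip_width: 0.0852
finger_force: 0.0
clock: 2.02
position: [0.5793, 0.3004, 0.2253]
tool_rot: [3.141, 0.0, 3.14]
force: [-0.1, 0.2, -0.1]
grip_width: 0.0856
finger_force: 0.0
[0.57938393 0.30030022 0.22529001] [3.14149283e+00 3.40511789e-05 3.14037243e+00] [-0.54752977  0.56621415 -0.03306752  1.52050875  0.02031316  1.05512282
  0.98412006] [0.50317263 0.29933735 0.37353964]
```

View pics/w2.png

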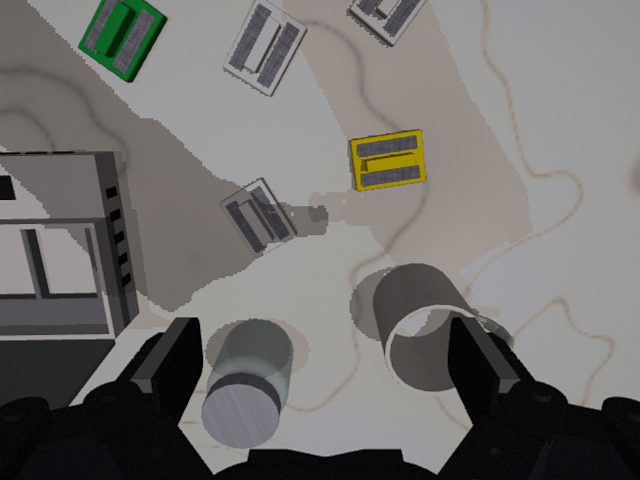

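The wrist view shows fresh cassettes at (259,215), (265,47) and (388,15, cut off), yellow at (387,160), green at (123,38), and the unit's corner at lower left.

```bash
cat >> h.py <<'E'
def cass(P,g,z0=0.0,r=.042):
    """centre, long-axis angle (deg) of a cassette with underside at z0 near g"""
    Q=P.reshape(-1,3); Q=Q[np.isfinite(Q).all(1)]
    Q=Q[np.hypot(Q[:,0]-g[0],Q[:,1]-g[1])<r]; h=Q[:,2]-z0
    out=[]
    for lo,hi in((.0095,.03),(.0225,.03)):
        q=Q[(h>lo)&(h<hi)][:,:2].astype(np.float32)
        (cx,cy),(w,hh),a=cv2.minAreaRect(q)
        if w<hh: a+=90
        out.append((round(cx,4),round(cy,4),round(max(w,hh),3),round(min(w,hh),3),round((a+90)%180-90,1),len(q)))
        out.append(np.round(np.median(q,0),4).tolist())
    return out
E
python3 - <<'E'
from h import *
P=np.load('w2P.npy')
for g in [(.594,.238),(.455,.251),(.418,.353)]:
    for x in cass(P,g): print(x)
    print()
z=P[...,2]; print(np.nanmedian(z[230:250,330:345]))
E
```

```text
(0.5951, 0.2397, 0.06, 0.044, 30.3, 3243)
[0.5929999947547913, 0.24050000309944153]
(0.5952, 0.2395, 0.04, 0.011, 29.8, 562)
[0.5943999886512756, 0.2395000010728836]

(0.4555, 0.2509, 0.06, 0.044, -31.1, 4591)
[0.4553999900817871, 0.25189998745918274]
(0.4556, 0.251, 0.04, 0.011, -31.9, 793)
[0.4553999900817871, 0.25130000710487366]

(0.4262, 0.3463, 0.044, 0.039, 54.0, 1966)
[0.43299999833106995, 0.34689998626708984]
(0.4286, 0.3446, 0.013, 0.01, -35.9, 215)
[0.4300000071525574, 0.3440999984741211]

-0.0006816927891247069
```

Both cassettes measure exactly to size. Next I look over the unit.

```bash
python3 -m inch '[[0,-0.3,0,0,0,0,1],[0,-0.6,0,0,0,0,1],[0,-0.9,0,0,0,0,1],[0,-1,0,0,0,0,1]]'; python3 -m inch '[[0,-0.25,0,0,0,0,1],[0,-0.5,0,0,0,0,1],[0,-0.5,0,0,0,0,1],[0,-0.5,0,0,0,0,1],[0,-0.5,0,0,0,0,1]]'
python3 - <<'E'
from h import *
f=cam('wrist'); save(f,'w3.png'); np.save('w3P.npy',f['P']); o=bot.observe(); print(o['position'],o['tool_rot'])
P=f['P']
Q=P.reshape(-1,3); Q=Q[np.isfinite(Q).all(1)]
# front ledge & deck at z ~.034, x<.66
for lo,hi in((.030,.038),(.0485,.056),(.018,.026)):
    q=Q[(Q[:,2]>lo)&(Q[:,2]<hi)&(abs(Q[:,1])<.2)&(Q[:,0]>.5)&(Q[:,0]<.72)][:,:2].astype(np.float32)
    print(lo,len(q),cv2.minAreaRect(q),np.percentile(q,[.5,99.5],axis=0).round(4).tolist())
for x in cass(P,(.60,-.04),.022): print(x)
E
```

```text
clock: 2.58
position: [0.5795, 0.0959, 0.2256]
tool_rot: [-3.14, 0.001, 3.136]
force: [-0.6, 1.2, -0.6]
grip_width: 0.0853
finger_force: 0.0
clock: 3.2
position: [0.5794, 0.0014, 0.2252]
tool_rot: [3.141, -0.0, -3.141]
force: [0.1, -0.6, -0.8]
grip_width: 0.0857
finger_force: 0.0
[0.57931868 0.00119933 0.22514678] [ 3.14120459e+00 -8.85939375e-05 -3.14138410e+00]
0.03 34412 ((0.6157965660095215, 0.03417365252971649), (0.3496413230895996, 0.17473086714744568), 84.39693450927734) [[0.5376, -0.1313], [0.6879, 0.1145]]
0.0485 5271 ((0.6427634954452515, 0.0346328467130661), (0.342549592256546, 0.1252596378326416), 85.07735443115234) [[0.5874, -0.1324], [0.6932, 0.1176]]
0.018 11779 ((0.6061415076255798, 0.037780359387397766), (0.35962703824043274, 0.16588078439235687), 79.66552734375) [[0.5364, -0.1132], [0.6629, 0.0983]]
(0.5986, -0.0368, 0.084, 0.077, 23.6, 6587)
[0.5899999737739563, -0.03739999979734421]
(0.6155, -0.0396, 0.082, 0.053, -89.1, 1097)
[0.5928000211715698, -0.03519999980926514]
```

View pics/w3.png

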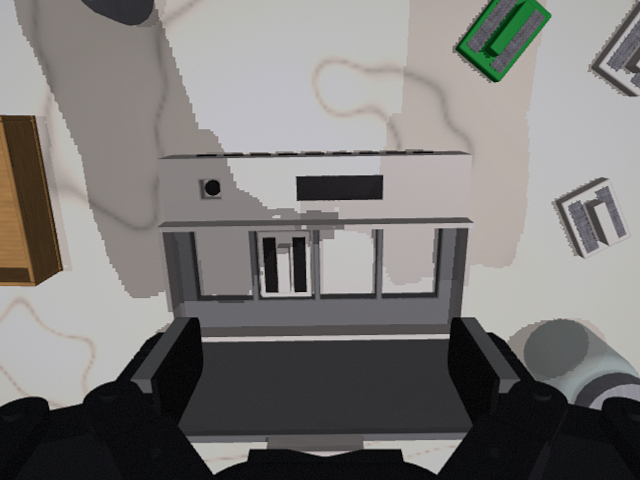

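Unit seen: button well at (211,187), spent cassette at (285,264), empty pockets around (225,264), (348,264) and (410,264), lid upright with its tab at (315,442).

```bash
python3 - <<'E'
from h import *
P=np.load('w3P.npy'); z=P[...,2]
# yaw from ledge front edge
xs=[];ys=[]
for u in range(175,460,3):
    col=P[140:215,u]; k=(col[:,2]>.029)&(col[:,2]<.039)
    if k.any(): i=np.nanargmin(col[k][:,0]); xs.append(col[k][i,0]); ys.append(col[k][i,1])
p=np.polyfit(ys,xs,1); r=np.array(xs)-np.polyval(p,ys); k=abs(r)<.002; p=np.polyfit(np.array(ys)[k],np.array(xs)[k],1); print('front',p)
def rect(name,u0,u1,v0,v1,lo,hi):
    m=np.zeros(z.shape,bool); m[v0:v1,u0:u1]=True
    q=P[m&(z>lo)&(z<hi)]; print(name,len(q),np.round(q.mean(0),4),np.percentile(q[:,:2],[1,99],axis=0).round(4).tolist(),np.round(cv2.minAreaRect(q[:,:2].astype(np.float32)),4) if 0 else cv2.minAreaRect(q[:,:2].astype(np.float32)))
rect('rib',260,310,232,300,.0445,.052)
rect('slab',256,313,228,300,.030,.052)
for n,a,b in(('p0',195,254),('p2',318,378),('p3',379,440)): rect(n,a,b,226,300,.017,.027)
rect('well',195,228,174,202,.020,.0305)
rect('lidtab',268,365,434,450,.12,.2)
rect('lidedge',200,440,420,440,.12,.2)
for n in (350,380,410,430): print(n,P[n,310])
print('rim', [ (u,np.round(P[v,u],4).tolist()) for u,v in ((320,223),(320,331))])
im=cv2.imread('pics/w3.png'); cv2.imwrite('pics/crop2.png',cv2.resize(im[170:305,155:475],None,fx=2.4,fy=2.4,interpolation=2))
E
```

```text
front [-0.01585354  0.5379105 ]
rib 560 [ 0.6283 -0.0343  0.0472] [[0.6095, -0.0394], [0.6486, -0.0295]] ((0.6291388869285583, -0.03447079658508301), (0.04042033106088638, 0.010132820345461369), 0.501032292842865)
slab 3662 [ 0.6272 -0.0345  0.0363] [[0.5922, -0.0591], [0.662, -0.0126]] ((0.627315104007721, -0.03506225347518921), (0.04921765625476837, 0.07183964550495148), 89.11613464355469)
p0 3595 [ 0.6334 -0.0901  0.0215] [[0.6031, -0.113], [0.6631, -0.0665]] ((0.6330113410949707, -0.08939028531312943), (0.06111966446042061, 0.048058364540338516), 0.9921516180038452)
p2 3733 [0.6314 0.0199 0.0215] [[0.6014, -0.0048], [0.6613, 0.044]] ((0.6312050819396973, 0.019605649635195732), (0.06151639297604561, 0.049205243587493896), 0.8365839719772339)
p3 3681 [0.6305 0.0751 0.0215] [[0.6006, 0.051], [0.6605, 0.0982]] ((0.6300707459449768, 0.07440131902694702), (0.06138348951935768, 0.04805256426334381), 0.8247560262680054)
well 357 [ 0.5655 -0.095   0.0257] [[0.5579, -0.1019], [0.5725, -0.0873]] ((0.5650190711021423, -0.0945223867893219), (0.01512028556317091, 0.015193337574601173), 1.1882309913635254)
lidtab 1497 [ 0.7005 -0.0053  0.1581] [[0.6991, -0.0349], [0.702, 0.024]] ((0.7003321647644043, -0.0050851572304964066), (0.06154031306505203, 0.006913331337273121), 86.99163818359375)
lidedge 4782 [ 0.6999 -0.0032  0.1485] [[0.6976, -0.0794], [0.7039, 0.0726]] ((0.7012202739715576, -0.0036917701363563538), (0.008258795365691185, 0.15823109447956085), 0.13788852095603943)
350 [ 0.69203542 -0.01190075  0.06650849]
380 [ 0.69559646 -0.0107384   0.10214134]
410 [ 0.69873581 -0.0097865   0.13138438]
430 [ 0.70005214 -0.00921385  0.14881878]
rim [(320, [0.5891, -0.0036, 0.0465]), (320, [0.6864, -0.0039, 0.045])]
```

```bash
python3 -m inch '[[-0.12,-0.09,0.1,0,0,-0.01,0.4],[-0.25,-0.178,0.3,0,0,-0.01,0.4],[-0.25,-0.178,0.5,0,0,-0.01,0.4],[-0.25,-0.178,0.65,0,0,-0.01,0.4],[-0.25,-0.178,0.7,0,0,-0.01,0.4],[-0.25,-0.178,0.75,0,0,-0.01,0.4],[-0.25,-0.178,0.8,0,0,-0.01,0.4],[-0.25,-0.178,0.835,0,0,-0.01,0.4],[-0.25,-0.178,0.863,0,0,-0.01,0.4],[-0.25,-0.178,0.863,0,0,-0.01,0.4],[-0.25,-0.178,0.863,0,0,-0.01,0.4]]' 40; python3 -m inch '[[0,0,0,0,0,0,0],[0,0,0,0,0,0,0],[0,0,0,0,0,0,0],[0,0,0,0,0,0,0],[0,0,0,0,0,0,0],[0,0,0,0,0,0,0]]' 40
```

```text
clock: 4.62
position: [0.6294, -0.036, 0.0529]
tool_rot: [-3.142, 0.0, -3.128]
force: [-0.2, -0.6, -0.3]
grip_width: 0.0343
finger_force: 0.0
clock: 5.38
position: [0.6292, -0.036, 0.0526]
tool_rot: [-3.142, -0.0, -3.128]
force: [0.1, -0.3, -0.6]
grip_width: 0.0003
finger_force: 0.0
```

```bash
python3 -c "
from h import *
f=cam('wrist'); save(f,'w4.png'); print(bot.observe()['grip_width'],bot.observe()['finger_force'])"
```

```text
-4.722127920239618e-05 0.0
```

View pics/w4.png

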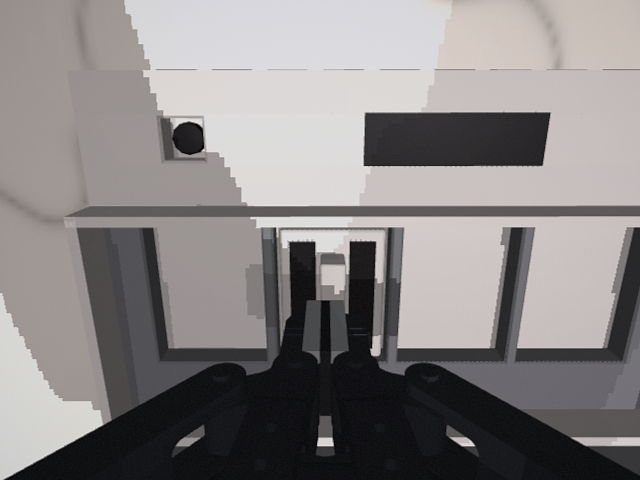

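The fingers are shut at (325,310), and the rib at (333,275) is still seated: the grip missed. I measure the finger's height relative to the rib.

```bash
python3 - <<'E'
from h import *
f=cam('wrist'); P=f['P']
for u in (315,325,333,340):
    print(u,[(v,np.round(P[v,u],3).tolist()) for v in range(250,350,8)])
E
```

```text
315 [(250, [0.609, -0.042, 0.033]), (258, [0.612, -0.042, 0.034]), (266, [0.616, -0.041, 0.034]), (274, [0.619, -0.041, 0.034]), (282, [0.623, -0.041, 0.034]), (290, [0.627, -0.041, 0.034]), (298, [0.63, -0.041, 0.034]), (306, [0.618, -0.041, 0.068]), (314, [0.618, -0.041, 0.073]), (322, [0.618, -0.04, 0.079]), (330, [0.617, -0.04, 0.085]), (338, [0.618, -0.04, 0.089]), (346, [0.619, -0.04, 0.092])]
325 [(250, [0.609, -0.037, 0.034]), (258, [0.61, -0.037, 0.041]), (266, [0.61, -0.037, 0.049]), (274, [0.614, -0.037, 0.048]), (282, [0.617, -0.037, 0.048]), (290, [0.62, -0.037, 0.049]), (298, [0.624, -0.037, 0.048]), (306, [0.618, -0.037, 0.068]), (314, [0.618, -0.037, 0.074]), (322, [0.618, -0.037, 0.079]), (330, [0.619, -0.037, 0.083]), (338, [0.618, -0.037, 0.089]), (346, [0.618, -0.037, 0.094])]
333 [(250, [0.608, -0.034, 0.034]), (258, [0.61, -0.034, 0.041]), (266, [0.61, -0.034, 0.048]), (274, [0.614, -0.034, 0.048]), (282, [0.617, -0.034, 0.048]), (290, [0.621, -0.034, 0.047]), (298, [0.624, -0.034, 0.048]), (306, [0.618, -0.034, 0.066]), (314, [0.618, -0.035, 0.073]), (322, [0.617, -0.035, 0.08]), (330, [0.618, -0.035, 0.084]), (338, [0.617, -0.035, 0.09]), (346, [0.618, -0.035, 0.093])]
340 [(250, [0.609, -0.031, 0.034]), (258, [0.61, -0.031, 0.041]), (266, [0.61, -0.032, 0.048]), (274, [0.614, -0.031, 0.047]), (282, [0.617, -0.031, 0.048]), (290, [0.62, -0.031, 0.048]), (298, [0.624, -0.031, 0.048]), (306, [0.617, -0.032, 0.068]), (314, [0.618, -0.032, 0.074]), (322, [0.618, -0.032, 0.079]), (330, [0.618, -0.033, 0.084]), (338, [0.618, -0.033, 0.089]), (346, [0.617, -0.033, 0.094])]
```

The tips are really at about z=0.064 here, some 29 mm higher than the stated offset suggests. I go lower.

```bash
python3 -m inch '[[0,0,0,0,0,0,0.4],[0,0,0,0,0,0,0.4],[0,0,0,0,0,0,0.4],[0,0,0.03,0,0,0,0.4],[0,0.004,0.06,0,0,0,0.4],[0,0.006,0.09,0,0,0,0.4],[0,0.006,0.11,0,0,0,0.4],[0,0.006,0.128,0,0,0,0.4],[0,0.006,0.128,0,0,0,0.4],[0,0.006,0.128,0,0,0,0],[0,0.006,0.128,0,0,0,0],[0,0.006,0.128,0,0,0,0],[0,0.006,0.128,0,0,0,0],[0,0.006,0.128,0,0,0,0],[0,0.006,0.128,0,0,0,0]]' 40; python3 -c "
from h import *
P=cam('wrist')['P']
print([(v,np.round(P[v,325],3).tolist()) for v in range(280,350,6)])"
```

```text
clock: 7.35
position: [0.6305, -0.0345, 0.0284]
tool_rot: [3.141, 0.003, -3.127]
force: [-1.4, 1.6, 18.1]
grip_width: 0.009
finger_force: 45.3
[(280, [0.61, -0.036, 0.043]), (286, [0.61, -0.036, 0.048]), (292, [0.612, -0.036, 0.048]), (298, [0.614, -0.036, 0.047]), (304, [0.617, -0.036, 0.047]), (310, [0.618, -0.036, 0.048]), (316, [0.621, -0.036, 0.047]), (322, [0.622, -0.036, 0.049]), (328, [0.625, -0.036, 0.047]), (334, [0.627, -0.036, 0.048]), (340, [0.63, -0.036, 0.047]), (346, [0.633, -0.036, 0.046])]
```

```bash
python3 -m inch '[[0,0,-0.05,0,0,0,0],[0,0,-0.1,0,0,0,0],[0,0,-0.2,0,0,0,0],[0,0,-0.4,0,0,0,0],[0,0,-0.6,0,0,0,0],[0,-0.2,-0.7,0,0,0,0],[0,-0.4,-0.7,0,0,0,0],[0.1,-0.6,-0.7,0,0,0,0],[0.2,-0.8,-0.7,0,0,0,0],[0.26,-1,-0.7,0,0,0,0],[0.26,-1,-0.7,0,0,0,0],[0.26,-1,-0.7,0,0,0,0]]'; python3 - <<'E'
from h import *
f=cam('wrist'); save(f,'w5.png'); P=f['P']; Q=P.reshape(-1,3); Q=Q[np.isfinite(Q).all(1)]
q=Q[(Q[:,2]>.036)&(Q[:,2]<.046)&(Q[:,1]<-.2)&(Q[:,0]>.47)]; print(np.percentile(q[:,:2],[1,99],axis=0))
q=Q[(Q[:,2]>.001)&(Q[:,2]<.008)&(Q[:,1]<-.25)&(Q[:,0]>.5)&(Q[:,1]>-.4)]; print(len(q),q.mean(0))
o=bot.observe();print(o['position'],o['grip_width'])
E
```

```text
clock: 8.9
position: [0.5802, -0.235, 0.1678]
tool_rot: [3.141, 0.001, -3.127]
force: [1.2, 1.1, -0.1]
grip_width: 0.0088
finger_force: 42.3
[[ 0.50579678 -0.40603051]
 [ 0.64541339 -0.24602971]]
31732 [ 0.57008302 -0.33015072  0.00346947]
[ 0.58043223 -0.23448583  0.16760893] 0.009141913214851473
```

View pics/w5.png

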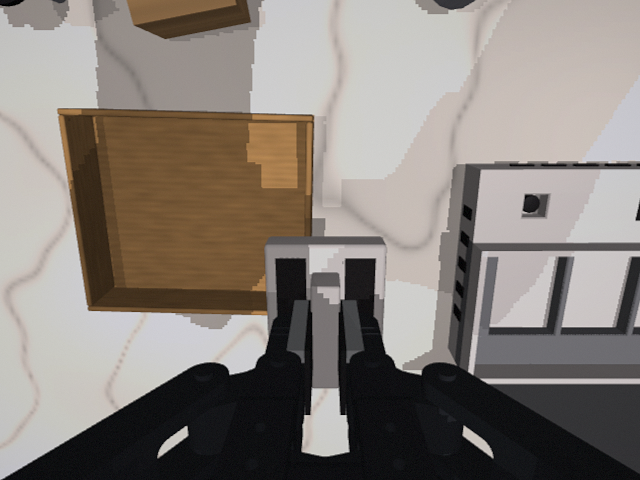

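The spent cassette is held at (325,310); the tray lies just left of it. I place it there.

```bash
python3 -m inch '[[0.02,-0.2,0,0,0,0,0],[0.02,-0.46,0,0,0,0,0],[0.02,-0.46,0.2,0,0,0,0],[0.02,-0.46,0.4,0,0,0,0],[0.02,-0.46,0.6,0,0,0,0],[0.02,-0.46,0.72,0,0,0,0],[0.02,-0.46,0.73,0,0,0,0],[0.02,-0.46,0.73,0,0,0,0.4],[0.02,-0.46,0.73,0,0,0,0.4],[0.02,-0.46,0.73,0,0,0,0.4],[0.02,-0.46,0.73,0,0,0,0.4],[0.02,-0.46,0.5,0,0,0,0.4],[0.02,-0.46,0.25,0,0,0,0.4],[0.02,-0.46,0,0,0,0,0.4],[0.02,-0.46,-0.2,0,0,0,0.4],[0.02,-0.46,-0.2,0,0,0,0.4],[0.02,-0.46,-0.2,0,0,0,0.4]]'; python3 - <<'E'
from h import *
P=cam('wrist')['P']
for x in cass(P,(.576,-.326),.005): print(x)
print(delta([.4556,.251,.2],np.pi-np.radians(31.5)),delta([.595,.2396,.2],np.radians(30)-np.pi))
E
```

```text
clock: 11.08
position: [0.577, -0.3274, 0.2066]
tool_rot: [3.141, -0.001, -3.128]
force: [0.1, 0.2, -0.3]
grip_width: 0.0337
finger_force: 0.0
(0.5761, -0.3283, 0.06, 0.044, 0.9, 3567)
[0.574400007724762, -0.3280999958515167]
(0.5761, -0.3285, 0.039, 0.01, 1.1, 609)
[0.574999988079071, -0.32829999923706055]
([0.566, 2.9, 0.033], [0.0, -0.001, 0.359]) ([-0.131, 2.833, 0.032], [0.001, -0.001, -0.324])
```

The spent cassette lies flat in the tray. On to the first fresh one.

```bash
python3 -m inch '[[0,0.25,0,0,0,0,0.4],[0,0.5,0,0,0,0,0.4],[0,0.75,0,0,0,0,0.4],[0,1,0,0,0,0,0.4]]'; python3 -m inch '[[0,0.25,0,0,0,0,0.4],[0,0.5,0,0,0,0,0.4],[0,0.75,0,0,0,0,0.4],[0,1,0,0,0,0,0.4]]';  python3 -m inch '[[0,0.25,0,0,0,-0.1,0.4],[0,0.5,0,0,0,-0.2,0.4],[-0.05,0.75,0,0,0,-0.3,0.4],[-0.13,0.83,0,0,0,-0.324,0.4],[-0.13,0.83,0,0,0,-0.324,0.4],[-0.13,0.83,0,0,0,-0.324,0.4],[-0.13,0.83,0,0,0,-0.324,0.4]]'; cat > look.py <<'E'
import sys; from h import *
a=[float(x) for x in sys.argv[1:]]; P=cam('wrist')['P']; c=cass(P,a[:2],a[2] if len(a)>2 else 0)
for x in c: print(x)
(x,y),yaw=c[2][:2],np.radians(c[0][4]); o=bot.observe()
y0=o['tool_rot'][2]; yaw+=np.pi*np.round((y0-yaw)/np.pi)
print(o['position'],y0,'delta to grasp z.008:',delta([x,y,.008],yaw))
E
python3 look.py .595 .2396
```

```text
clock: 11.62
position: [0.5738, -0.1259, 0.2059]
tool_rot: [3.141, -0.002, -3.128]
force: [1.1, -0.3, 0.1]
grip_width: 0.0344
finger_force: 0.0
clock: 12.12
position: [0.571, 0.074, 0.2059]
tool_rot: [-3.141, -0.002, -3.128]
force: [0.3, 0.1, -0.5]
grip_width: 0.0342
finger_force: 0.0
clock: 13.0
position: [0.5951, 0.2378, 0.2068]
tool_rot: [-3.141, -0.001, -2.62]
force: [0.2, -0.0, 1.1]
grip_width: 0.0339
finger_force: 0.0
(0.5952, 0.2393, 0.06, 0.044, 29.8, 3712)
[0.5934000015258789, 0.23829999566078186]
(0.5954, 0.2394, 0.04, 0.009, 29.8, 592)
[0.5946999788284302, 0.23909999430179596]
[0.59519361 0.23800146 0.2070163 ] -2.619767586703719 delta to grasp z.008: ([-0.005, 0.006, 0.995], [-0.0, -0.0, 0.001])
```

```bash
python3 -m inch '[[-0.005,0.006,0.3,0,0,0,0.4],[-0.005,0.006,0.6,0,0,0,0.4],[-0.005,0.006,0.85,0,0,0,0.4],[-0.005,0.006,0.9,0,0,0,0.4],[-0.005,0.006,0.95,0,0,0,0.4],[-0.005,0.006,0.975,0,0,0,0.4],[-0.005,0.006,0.988,0,0,0,0.4],[-0.005,0.006,0.988,0,0,0,0.4]]' 40;  python3 -m inch '[[0,0,0,0,0,0,0],[0,0,0,0,0,0,0],[0,0,0,0,0,0,0],[0,0,0,0,0,0,0],[0,0,0,0,0,0,0]]'
```

```text
clock: 14.05
position: [0.5959, 0.2405, 0.01]
tool_rot: [-3.141, 0.001, -2.619]
force: [-1.0, -0.1, 0.2]
grip_width: 0.0343
finger_force: 0.0
clock: 14.68
position: [0.5959, 0.2404, 0.0099]
tool_rot: [-3.141, 0.001, -2.619]
force: [-1.0, -0.8, 5.9]
grip_width: 0.0088
finger_force: 39.7
```

```bash
python3 -m inch '[[0,0,-0.1,0,0,0,0],[0,0,-0.3,0,0,0,0],[0,0,-0.6,0,0,0,0],[0,0,-0.6,0,0,0.1,0],[0,0,-0.6,0,0,0.2,0],[0,0,-0.6,0,0,0.324,0],[0,0,-0.6,0,0,0.324,0],[0,0,-0.6,0,0,0.324,0]]'; cat > held.py <<'E'
import sys; from h import *
# pocket target, held cassette pose from camera (rear half hidden: use front edge + width centre)
tx,ty=map(float,sys.argv[1:3]); o=bot.observe(); p=o['position']
P=cam('wrist')['P']; Q=P.reshape(-1,3); Q=Q[np.isfinite(Q).all(1)]
zt=p[2]+.002  # slab top
q=Q[(abs(Q[:,2]-zt)<.004)&(np.hypot(Q[:,0]-p[0],Q[:,1]-p[1])<.045)]
R=Ro.from_euler('xyz',o['tool_rot']); l=R.inv().apply(q-p)
print(len(l),'front edge tool x',np.percentile(l[:,0],[99,99.8]).round(4),'y range',np.percentile(l[:,1],[.5,99.5]).round(4),'z',np.median(l[:,2]))
off=np.percentile(l[:,0],99.5)-.030; print('offset',off)
c=R.apply([off,0,0]); print(p,o['tool_rot'],delta([tx-c[0]*1,ty-c[1]*1,.1],-3.126))
E
python3 held.py .6285 .0735
```

```text
clock: 15.68
position: [0.5956, 0.2405, 0.13]
tool_rot: [3.141, 0.0, -3.123]
force: [-0.2, -0.3, -1.4]
grip_width: 0.0087
finger_force: 39.1
6996 front edge tool x [0.0301 0.0303] y range [-0.0231  0.0204] z -0.0016775996102638456
offset 0.00016303059553321106
[0.59563547 0.24053424 0.13001176] [ 3.14129856e+00  4.14904610e-04 -3.12323923e+00] ([-0.15, -0.837, 0.149], [0.0, 0.0, 0.001])
```

```bash
python3 -m inch '[[-0.04,-0.25,0,0,0,0,0],[-0.08,-0.5,0,0,0,0,0],[-0.12,-0.75,0,0,0,0,0],[-0.15,-0.83,0,0,0,0,0],[-0.151,-0.831,0.1,0,0,0,0],[-0.151,-0.831,0.25,0,0,0,0],[-0.151,-0.831,0.35,0,0,0,0],[-0.151,-0.831,0.42,0,0,0,0],[-0.151,-0.831,0.45,0,0,0,0],[-0.151,-0.831,0.47,0,0,0,0],[-0.151,-0.831,0.48,0,0,0,0],[-0.151,-0.831,0.48,0,0,0,0]]'
```

```text
clock: 17.23
position: [0.6283, 0.0746, 0.0337]
tool_rot: [3.142, 0.0, -3.127]
force: [0.4, 0.1, -0.4]
grip_width: 0.0089
finger_force: 39.2
```

No contact force, so it went in. I release, rise and check.

```bash
python3 -m inch '[[0,0,0,0,0,0,0.3],[0,0,0,0,0,0,0.35],[0,0,0,0,0,0,0.35],[0,0,0,0,0,0,0.35],[0,0,-0.2,0,0,0,0.35],[0,0,-0.5,0,0,0,0.35],[0,0,-0.75,0,0,0,0.35],[0,0,-0.85,0,0,0,0.35],[0,0,-0.85,0,0,0,0.35]]'; python3 look.py .6285 .0735 .022; python3 -c "
from h import *
print(delta([.4556,.251,.2],np.pi-np.radians(31.5)))"
```

```text
clock: 18.35
position: [0.6289, 0.0747, 0.205]
tool_rot: [3.141, 0.003, -3.128]
force: [0.2, -0.4, -0.4]
grip_width: 0.0296
finger_force: 0.0
(0.6284, 0.0797, 0.084, 0.071, 0.9, 7159)
[0.6270999908447266, 0.07680000364780426]
(0.6148, 0.0866, 0.064, 0.051, 14.8, 1041)
[0.6215000152587891, 0.07360000163316727]
[0.6281882  0.07455103 0.20357527] -3.1276220049835834 delta to grasp z.008: ([0.067, 0.061, 0.978], [0.0, 0.0, -0.001])
([0.851, 0.894, 0.017], [0.0, 0.0, 0.359])
```

```bash
python3 -m inch '[[0.2,0.2,0,0,0,0,0.4],[0.4,0.4,0,0,0,0.1,0.4],[0.6,0.6,0,0,0,0.2,0.4],[0.75,0.8,0,0,0,0.3,0.4],[0.85,0.89,0,0,0,0.36,0.4],[0.85,0.89,0,0,0,0.36,0.4],[0.85,0.89,0,0,0,0.36,0.4],[0.85,0.89,0,0,0,0.36,0.4]]'; python3 look.py .4556 .251; python3 - <<'E'
from h import *
f=cam('wrist'); P=f['P']; Q=P.reshape(-1,3); Q=Q[np.isfinite(Q).all(1)]
q=Q[(abs(Q[:,0]-.6285)<.02)&(abs(Q[:,1]-.0735)<.018)]; print('seated?',len(q),np.percentile(q[:,2],[5,25,50,75,95]).round(4))
for x in cass(P,(.418,.353)): print(x)
E
```

```text
clock: 19.4
position: [0.4562, 0.2493, 0.203]
tool_rot: [-3.141, -0.0, 2.589]
force: [0.6, -0.2, 0.3]
grip_width: 0.0339
finger_force: 0.0
(0.4554, 0.251, 0.06, 0.044, -31.4, 3818)
[0.45350000262260437, 0.25200000405311584]
(0.4553, 0.2512, 0.04, 0.01, -31.7, 647)
[0.4546999931335449, 0.2513999938964844]
[0.45617068 0.24936901 0.20307879] 2.589246264806693 delta to grasp z.008: ([0.009, 0.006, 0.975], [-0.0, 0.0, -0.003])
seated? 100 [0.0327 0.0334 0.0338 0.0342 0.0348]
(0.4175, 0.3528, 0.06, 0.044, -36.6, 4790)
[0.41620001196861267, 0.3522000014781952]
(0.4174, 0.3528, 0.04, 0.01, -36.7, 818)
[0.4169999957084656, 0.3529999852180481]
```

Slab flush at 0.034, so it is seated. Grasp the second.

```bash
python3 -m inch '[[0.009,0.008,0.3,0,0,0,0.4],[0.009,0.008,0.6,0,0,0,0.4],[0.009,0.008,0.85,0,0,0,0.4],[0.009,0.008,0.9,0,0,0,0.4],[0.009,0.008,0.94,0,0,0,0.4],[0.009,0.008,0.966,0,0,0,0.4],[0.009,0.008,0.966,0,0,0,0.4],[0.009,0.008,0.966,0,0,0,0],[0.009,0.008,0.966,0,0,0,0],[0.009,0.008,0.966,0,0,0,0],[0.009,0.008,0.966,0,0,0,0],[0.009,0.008,0.966,0,0,0,0]]' 40;  python3 -m inch '[[0,0,-0.1,0,0,0,0],[0,0,-0.3,0,0,0,0],[0,0,-0.6,0,0,0,0],[0,0,-0.6,0,0,-0.1,0],[0,0,-0.6,0,0,-0.2,0],[0,0,-0.6,0,0,-0.3,0],[0,0,-0.6,0,0,-0.361,0],[0,0,-0.6,0,0,-0.361,0],[0,0,-0.6,0,0,-0.361,0]]'; python3 held.py .6293 .0195
```

```text
clock: 21.0
position: [0.4553, 0.2527, 0.011]
tool_rot: [3.141, 0.0, 2.59]
force: [-1.3, -1.0, 9.9]
grip_width: 0.0087
finger_force: 39.4
clock: 22.12
position: [0.455, 0.2524, 0.1304]
tool_rot: [3.142, 0.0, -3.128]
force: [-0.2, -0.3, -0.5]
grip_width: 0.0084
finger_force: 39.5
6875 front edge tool x [0.0297 0.0299] y range [-0.0231  0.0204] z -0.0006433142190630549
offset -0.00017354370734778274
[0.4550302  0.25242074 0.13035587] [ 3.14155669e+00  2.01402426e-04 -3.12844020e+00] ([-0.855, -1.177, 0.152], [-0.0, 0.0, -0.001])
```

```bash
python3 -m inch '[[-0.2,-0.2,0,0,0,0,0],[-0.4,-0.4,0,0,0,0,0],[-0.6,-0.6,0,0,0,0,0],[-0.75,-0.8,0,0,0,0,0],[-0.855,-1,0,0,0,0,0]]'; python3 -m inch '[[0,-0.172,0,0,0,0,0],[0,-0.172,0,0,0,0,0],[0,-0.172,0.1,0,0,0,0],[0,-0.172,0.25,0,0,0,0],[0,-0.172,0.35,0,0,0,0],[0,-0.172,0.42,0,0,0,0],[0,-0.172,0.45,0,0,0,0],[0,-0.172,0.47,0,0,0,0],[0,-0.172,0.476,0,0,0,0],[0,-0.172,0.476,0,0,0,0]]'
```

```text
clock: 22.8
position: [0.6301, 0.0538, 0.13]
tool_rot: [-3.141, 0.0, -3.127]
force: [0.7, 0.1, -1.0]
grip_width: 0.0084
finger_force: 39.5
clock: 24.05
position: [0.6298, 0.0208, 0.0354]
tool_rot: [3.142, 0.001, -3.126]
force: [0.3, -0.0, -1.3]
grip_width: 0.0086
finger_force: 39.5
```

```bash
python3 -m inch '[[0,0,0,0,0,0,0.3],[0,0,0,0,0,0,0.35],[0,0,0,0,0,0,0.35],[0,0,0,0,0,0,0.35],[0,0,-0.2,0,0,0,0.35],[0,0,-0.5,0,0,0,0.35],[0,0,-0.75,0,0,0,0.35],[0,0,-0.85,0,0,0,0.35],[0,0,-0.85,0,0,0,0.35]]'; python3 -c "
from h import *
print(delta([.4174,.3538,.2],np.pi-np.radians(36.7)))"
```

```text
clock: 25.18
position: [0.6303, 0.0208, 0.2066]
tool_rot: [3.141, 0.003, -3.126]
force: [-0.1, 0.2, -0.6]
grip_width: 0.0295
finger_force: 0.0
([1.039, 1.681, 0.031], [0.001, 0.002, 0.418])
```

```bash
python3 -m inch '[[0.2,0.2,0,0,0,0,0.4],[0.35,0.4,0,0,0,0,0.4],[0.5,0.6,0,0,0,0,0.4],[0.6,0.8,0,0,0,0,0.4],[0.65,1,0,0,0,0,0.4]]'; python3 -m inch '[[0.15,0.2,0,0,0,0.1,0.4],[0.3,0.4,0,0,0,0.2,0.4],[0.39,0.6,0,0,0,0.3,0.4],[0.39,0.68,0,0,0,0.4,0.4],[0.39,0.68,0,0,0,0.418,0.4],[0.39,0.68,0,0,0,0.418,0.4],[0.39,0.68,0,0,0,0.418,0.4],[0.39,0.68,0,0,0,0.418,0.4]]'; python3 look.py .4174 .3528;python3 - <<'E'
from h import *
f=cam('wrist'); P=f['P']; Q=P.reshape(-1,3); Q=Q[np.isfinite(Q).all(1)]
q=Q[(abs(Q[:,0]-.6293)<.02)&(abs(Q[:,1]-.0195)<.018)]; print('seated?',len(q),np.percentile(q[:,2],[5,25,50,75,95]).round(4) if len(q) else '')
E
```

```text
clock: 25.8
position: [0.495, 0.2197, 0.2041]
tool_rot: [-3.141, -0.001, -3.126]
force: [0.2, 0.6, -0.4]
grip_width: 0.034
finger_force: 0.0
clock: 26.8
position: [0.4167, 0.3529, 0.205]
tool_rot: [-3.142, 0.0, 2.501]
force: [0.4, 0.1, 0.6]
grip_width: 0.0343
finger_force: 0.0
(0.4172, 0.3531, 0.059, 0.044, -36.4, 3736)
[0.4156000018119812, 0.35420000553131104]
(0.4173, 0.3529, 0.04, 0.01, -36.4, 640)
[0.41690000891685486, 0.353300005197525]
[0.41665988 0.35301835 0.20503608] 2.500601566199751 delta to grasp z.008: ([-0.003, 0.001, 0.985], [0.0, 0.0, -0.004])
seated? 0
```

```bash
python3 -m inch '[[-0.003,0.004,0.3,0,0,-0.004,0.4],[-0.003,0.004,0.6,0,0,-0.004,0.4],[-0.003,0.004,0.85,0,0,-0.004,0.4],[-0.003,0.004,0.9,0,0,-0.004,0.4],[-0.003,0.004,0.95,0,0,-0.004,0.4],[-0.003,0.004,0.976,0,0,-0.004,0.4],[-0.003,0.004,0.976,0,0,-0.004,0.4],[-0.003,0.004,0.976,0,0,-0.004,0],[-0.003,0.004,0.976,0,0,-0.004,0],[-0.003,0.004,0.976,0,0,-0.004,0],[-0.003,0.004,0.976,0,0,-0.004,0],[-0.003,0.004,0.976,0,0,-0.004,0]]' 40;  python3 -m inch '[[0,0,-0.1,0,0,0,0],[0,0,-0.3,0,0,0,0],[0,0,-0.6,0,0,0,0],[0,0,-0.6,0,0,-0.1,0],[0,0,-0.6,0,0,-0.2,0],[0,0,-0.6,0,0,-0.3,0],[0,0,-0.6,0,0,-0.4,0],[0,0,-0.6,0,0,-0.414,0],[0,0,-0.6,0,0,-0.414,0],[0,0,-0.6,0,0,-0.414,0]]'; python3 held.py .6312 -.0875
```

```text
clock: 28.4
position: [0.4177, 0.3541, 0.0106]
tool_rot: [3.141, 0.0, 2.507]
force: [-0.3, -0.5, 8.9]
grip_width: 0.0092
finger_force: 39.4
clock: 29.65
position: [0.4173, 0.3538, 0.1299]
tool_rot: [-3.142, 0.0, -3.128]
force: [0.4, 0.4, -1.0]
grip_width: 0.0092
finger_force: 39.5
6960 front edge tool x [0.03   0.0302] y range [-0.0231  0.0204] z -0.0009772186930020166
offset 0.0001241810536801377
[0.41730602 0.35382615 0.12986493] [-3.14154502e+00  1.02099873e-04 -3.12804651e+00] ([-1.039, -2.221, 0.149], [-0.0, 0.0, -0.001])
```

```bash
python3 -m inch '[[-0.2,-0.2,0,0,0,0,0],[-0.4,-0.4,0,0,0,0,0],[-0.6,-0.6,0,0,0,0,0],[-0.75,-0.8,0,0,0,0,0],[-0.8,-1,0,0,0,0,0]]'; python3 -m inch '[[-0.08,-0.2,0,0,0,0,0],[-0.16,-0.45,0,0,0,0,0],[-0.239,-0.7,0,0,0,0,0],[-0.239,-1,0,0,0,0,0]]'; python3 -m inch '[[0,-0.221,0,0,0,0,0],[0,-0.221,0,0,0,0,0],[0,-0.221,0.1,0,0,0,0],[0,-0.221,0.25,0,0,0,0],[0,-0.221,0.35,0,0,0,0],[0,-0.221,0.42,0,0,0,0],[0,-0.221,0.45,0,0,0,0],[0,-0.221,0.47,0,0,0,0],[0,-0.221,0.476,0,0,0,0],[0,-0.221,0.476,0,0,0,0]]'
```

```text
clock: 30.32
position: [0.5818, 0.1546, 0.1296]
tool_rot: [-3.142, 0.0, -3.128]
force: [-0.1, 0.0, -0.9]
grip_width: 0.0089
finger_force: 39.5
clock: 30.82
position: [0.6321, -0.0438, 0.1297]
tool_rot: [3.141, 0.001, -3.126]
force: [0.8, -0.7, -1.0]
grip_width: 0.0087
finger_force: 39.5
clock: 32.08
position: [0.6323, -0.0872, 0.0351]
tool_rot: [-3.142, 0.001, -3.126]
force: [1.2, -0.8, -0.8]
grip_width: 0.0086
finger_force: 39.5
```

```bash
python3 -m inch '[[0,0,0,0,0,0,0.3],[0,0,0,0,0,0,0.35],[0,0,0,0,0,0,0.35],[0,0,0,0,0,0,0.35],[0,0,-0.2,0,0,0,0.35],[0,0,-0.5,0,0,0,0.35],[0,0,-0.75,0,0,0,0.35],[0.1,0.1,-0.9,0,0,0,0.35],[0.25,0.3,-0.95,0,0,0,0.2],[0.35,0.43,-0.95,0,0,0,0],[0.35,0.43,-0.95,0,0,0,0],[0.35,0.43,-0.95,0,0,0,0]]'; python3 - <<'E'
from h import *
f=cam('wrist'); P=f['P']; save(f,'w6.png'); Q=P.reshape(-1,3); Q=Q[np.isfinite(Q).all(1)]
for g in ((.6312,-.0885),(.6293,.0195),(.6285,.0735)):
    q=Q[(abs(Q[:,0]-g[0])<.03)&(abs(Q[:,1]-g[1])<.0215)]
    s=q[(q[:,2]>.029)&(q[:,2]<.038)]; A=np.c_[s[:,:2],np.ones(len(s))]; pl=np.linalg.lstsq(A,s[:,2],rcond=None)[0]
    r=q[(q[:,2]>.0445)&(q[:,2]<.052)]
    print(g,'slab z',np.median(s[:,2]).round(4),'tilt',np.round(pl[:2],3),'rib',cv2.minAreaRect(r[:,:2].astype(np.float32)))
T=Q[(Q[:,2]>.13)&(Q[:,2]<.2)&(Q[:,0]>.66)&(abs(Q[:,1])<.1)]; print('lid top',T[:,2].max(),T[T[:,2]>.152].mean(0))
print(bot.observe()['position'])
E
```

```text
clock: 33.58
position: [0.5611, -0.0027, 0.2247]
tool_rot: [-3.141, 0.0, -3.126]
force: [0.3, 0.2, -0.4]
grip_width: -0.0002
finger_force: 0.0
(0.6312, -0.0885) slab z 0.0337 tilt [ 0.008 -0.002] rib ((0.6315353512763977, -0.08858298510313034), (0.039591286331415176, 0.010329127311706543), 0.7343566417694092)
(0.6293, 0.0195) slab z 0.0336 tilt [ 0.006 -0.005] rib ((0.6289386749267578, 0.019241608679294586), (0.03948383405804634, 0.009937011636793613), 0.5672726035118103)
(0.6285, 0.0735) slab z 0.0336 tilt [ 0.001 -0.002] rib ((0.6279617547988892, 0.07298721373081207), (0.04072391241788864, 0.010225308127701283), 0.6440276503562927)
lid top 0.15201153502722287 [0.69823004 0.09759697 0.15201154]
[ 0.56111164 -0.00301216  0.22451728]
```

View pics/w6.png

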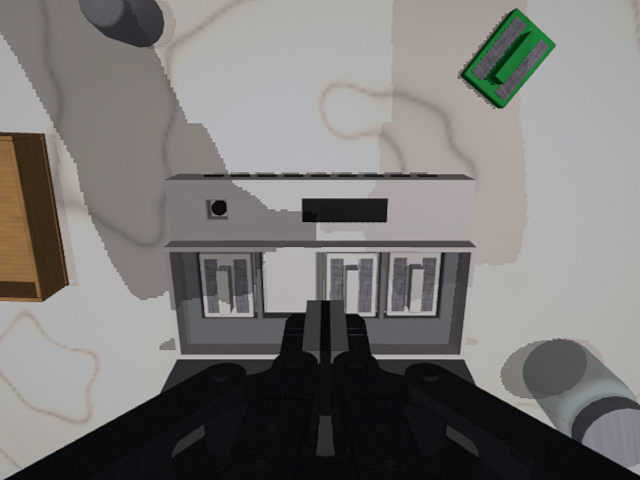

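All three are seated and flat: ribs at (224,285), (350,288), (413,285), with pocket 1 empty. Next I move behind the lid with shut fingers.

```bash
python3 -m inch '[[-0.25,0,0,0,0,0,0],[-0.5,0,0,0,0,0,0],[-0.75,0,0,0,0,0,0],[-0.89,0,0,0,0,0,0],[-0.89,0,0,0,0,0,0],[-0.89,0,0.1,0,0,0,0],[-0.89,0,0.2,0,0,0,0],[-0.89,0,0.3,0,0,0,0],[-0.89,0,0.4,0,0,0,0],[-0.89,0,0.45,0,0,0,0],[-0.89,0,0.45,0,0,0,0]]'; python3 - <<'E'
from h import *
f=cam('scene'); im=cv2.cvtColor(f['img'],4)[100:340,200:520]; cv2.imwrite('pics/s2.png',cv2.resize(im,None,fx=2.4,fy=2.4,interpolation=2))
E
```

```text
clock: 35.0
position: [0.7384, 0.0006, 0.1338]
tool_rot: [-3.142, -0.001, -3.126]
force: [1.0, -0.2, 0.8]
grip_width: -0.0
finger_force: 0.0
```

View pics/s2.png

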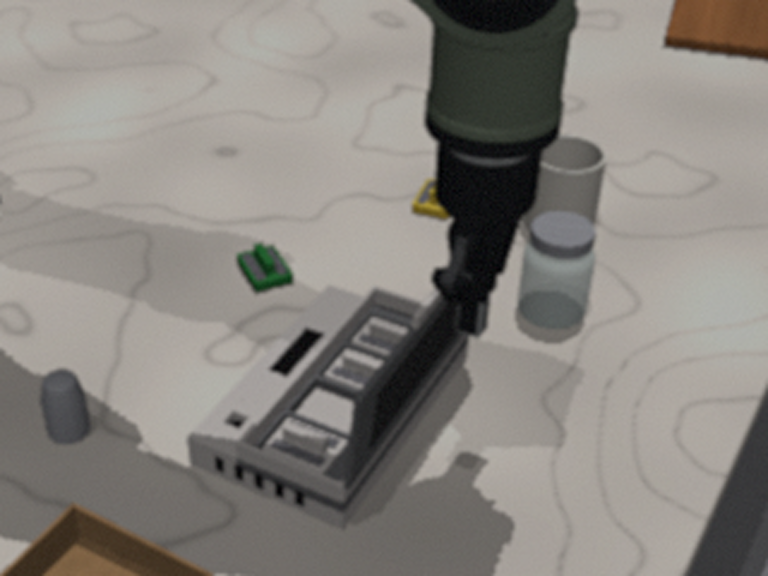

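The shut fingers are behind the lid at (470,320). I measure the tip height and work out the arc.

```bash
python3 - <<'E'
from h import *
P=cam('scene')['P']; Q=P.reshape(-1,3); Q=Q[np.isfinite(Q).all(1)]
q=Q[(abs(Q[:,0]-.738)<.02)&(abs(Q[:,1])<.03)&(Q[:,2]>.08)&(Q[:,2]<.17)]
for a in np.arange(.10,.16,.005):
    s=q[(q[:,2]>=a)&(q[:,2]<a+.005)]; print(round(a,3),len(s),s[:,0].min().round(3) if len(s) else '',s[:,0].max().round(3) if len(s) else '')
for dz in(0,):
  for th in [1.667,1.5,1.3,1.1,.9,.7,.5,.35,.2,.1,0]:
    r=.09; x=.691-r*np.cos(th)+.006*np.sin(th); z=.052+r*np.sin(th)+.006*np.cos(th)
    print(th,'tipfront',round(x,3),round(z,3),'TCPx',round(x+.011,3))
E
```

```text
0.1 0  
0.105 0  
0.11 0  
0.115 0  
0.12 0  
0.125 0  
0.13 0  
0.135 0  
0.14 6 0.732 0.747
0.145 16 0.737 0.75
0.15 23 0.732 0.75
0.155 28 0.729 0.75
1.667 tipfront 0.706 0.141 TCPx 0.717
1.5 tipfront 0.691 0.142 TCPx 0.702
1.3 tipfront 0.673 0.14 TCPx 0.684
1.1 tipfront 0.656 0.135 TCPx 0.667
0.9 tipfront 0.64 0.126 TCPx 0.651
0.7 tipfront 0.626 0.115 TCPx 0.637
0.5 tipfront 0.615 0.1 TCPx 0.626
0.35 tipfront 0.609 0.088 TCPx 0.62
0.2 tipfront 0.604 0.076 TCPx 0.615
0.1 tipfront 0.602 0.067 TCPx 0.613
0 tipfront 0.601 0.058 TCPx 0.612
```

```bash
python3 -m inch '[[0.05,0,0.01,0,0,0,0],[0.1,0,0.012,0,0,0,0],[0.14,0,0.01,0,0,0,0],[0.18,0,0.01,0,0,0,0],[0.225,0,0.014,0,0,0,0],[0.27,0,0.02,0,0,0,0],[0.315,0,0.03,0,0,0,0],[0.355,0,0.045,0,0,0,0],[0.397,0,0.065,0,0,0,0],[0.437,0,0.09,0,0,0,0],[0.472,0,0.115,0,0,0,0],[0.507,0,0.145,0,0,0,0],[0.535,0,0.18,0,0,0,0],[0.56,0,0.22,0,0,0,0],[0.56,0,0.22,0,0,0,0]]'; python3 - <<'E'
from h import *
P=cam('scene')['P']; Q=P.reshape(-1,3); Q=Q[np.isfinite(Q).all(1)]
q=Q[(Q[:,1]<-.06)&(Q[:,1]>-.12)&(Q[:,0]>.59)&(Q[:,0]<.69)&(Q[:,2]>.05)]
p=np.polyfit(q[:,0],q[:,2],1); print('lid slope',p,'angle',np.arctan(-p[0]))
print(bot.observe()['force'])
E
```

```text
clock: 36.98
position: [0.626, -0.0012, 0.0898]
tool_rot: [-3.142, -0.001, -3.126]
force: [-0.4, -0.3, -0.1]
grip_width: 0.0001
finger_force: 0.0
lid slope [-3.93634983  2.7784233 ] angle 1.3220166275747942
[-0.10297887  0.32844325  0.06590362]
```

```bash
python3 - <<'E'
from h import *
f=cam('scene'); im=cv2.cvtColor(f['img'],4)[100:340,200:520]; cv2.imwrite('pics/s3.png',cv2.resize(im,None,fx=2.4,fy=2.4,interpolation=2))
P=f['P']; np.save('s3P.npy',P)
E
```

```text
(no output)
```

View pics/s3.png

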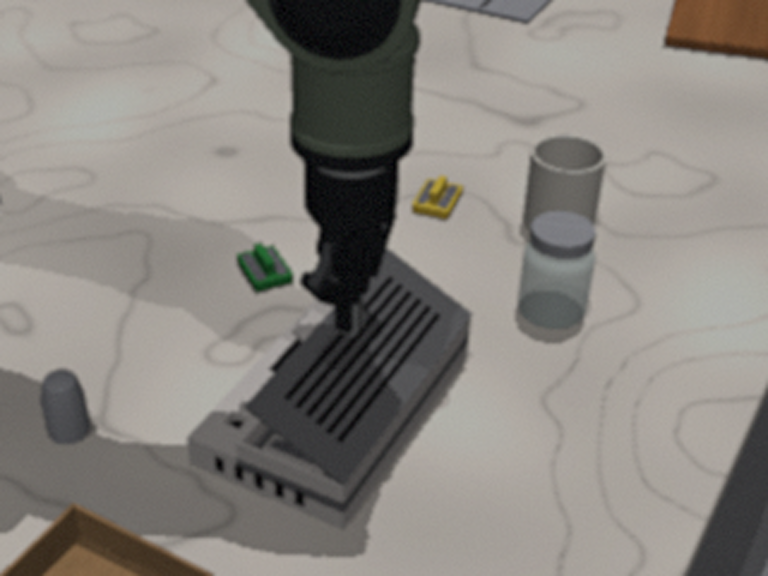

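The lid follows down at about 0.5 rad, with the finger at (345,315). I continue gently.

```bash
python3 -m inch '[[0.015,0,0.03,0,0,0,0],[0.03,0,0.06,0,0,0,0],[0.045,0,0.09,0,0,0,0],[0.055,0,0.12,0,0,0,0],[0.06,0,0.145,0,0,0,0],[0.065,0,0.165,0,0,0,0],[0.067,0,0.18,0,0,0,0],[0.069,0,0.195,0,0,0,0],[0.07,0,0.205,0,0,0,0],[0.07,0,0.205,0,0,0,0]]'; python3 -m inch '[[0,0,0.005,0,0,0,0],[0,0,0.01,0,0,0,0],[0,0,0.01,0,0,0,0]]'
```

```text
clock: 38.33
position: [0.6132, -0.0014, 0.0516]
tool_rot: [-3.141, 0.001, -3.126]
force: [-11.0, -0.1, 36.9]
grip_width: -0.0001
finger_force: 18.5
clock: 38.7
position: [0.6133, -0.0014, 0.0513]
tool_rot: [-3.141, 0.002, -3.126]
force: [-21.9, -1.2, 67.8]
grip_width: -0.0003
finger_force: 33.9
```

```bash
python3 -m inch '[[0,0,-0.05,0,0,0,0],[0,0,-0.2,0,0,0,0],[0,0,-0.5,0,0,0,0.2],[0.2,0,-0.7,0,0,0,0.4],[0.4,0,-0.8,0,0,0,0.4],[0.5,0,-0.8,0,0,0,0.4],[0.5,0,-0.8,0,0,0,0.4],[0.5,0,-0.8,0,0,0,0.4]]'; python3 - <<'E'
from h import *
f=cam('wrist'); P=f['P']; save(f,'w7.png'); np.save('w7P.npy',P); z=P[...,2]
Q=P.reshape(-1,3); Q=Q[np.isfinite(Q).all(1)]
q=Q[(abs(Q[:,1]+.0075)<.11)&(Q[:,0]>.60)&(Q[:,0]<.68)&(Q[:,2]>.045)&(Q[:,2]<.09)]
print(len(q),np.polyfit(q[:,0],q[:,2],1))
w=Q[(np.hypot(Q[:,0]-.565,Q[:,1]+.0945)<.016)&(Q[:,2]<.0305)&(Q[:,2]>.015)]
print('well',cv2.minAreaRect(w[:,:2].astype(np.float32)),w.mean(0))
P2=cam('top')['P']; Q=P2.reshape(-1,3); q=Q[(abs(Q[:,0]-.425)<.05)&(abs(Q[:,1]+.324)<.05)]
for lo,hi in((.044,.056),(.095,.11)):
    s=q[(q[:,2]>lo)&(q[:,2]<hi)]; print('stand',cv2.minAreaRect(s[:,:2].astype(np.float32)),s.mean(0))
print(delta([.5,-.32,.3]))
E
```

```text
clock: 39.7
position: [0.5133, -0.003, 0.2076]
tool_rot: [3.142, 0.0, -3.126]
force: [0.3, 0.4, 0.6]
grip_width: 0.0344
finger_force: 0.0
11335 [-0.000392   0.0577543]
well ((0.5650679469108582, -0.09417912364006042), (0.015974652022123337, 0.015337396413087845), 1.6108258962631226) [ 0.56627014 -0.09497114  0.02588853]
stand ((0.42389237880706787, -0.3233700096607208), (0.0598636232316494, 0.06179618090391159), 11.048698425292969) [ 0.42350322 -0.32193216  0.04965431]
stand ((0.42307737469673157, -0.32256579399108887), (0.012011670507490635, 0.014428140595555305), 0.6279364228248596) [ 0.42310783 -0.32216455  0.10267848]
([0.091, -1.584, -0.464], [0, 0, 0])
```

The lid is flat, top at 0.058, so closed. I look at the stand.

```bash
python3 -m inch '[[0,-0.25,-0.1,0,0,0,0.4],[0,-0.5,-0.2,0,0,0,0.4],[0,-0.75,-0.2,0,0,0,0.4],[0,-1,-0.2,0,0,0,0.4]]'; python3 -m inch '[[0,-0.25,0,0,0,0,0.4],[0.06,-0.5,0,0,0,0,0.5],[0.06,-0.58,0,0,0,0,0.5],[0.06,-0.58,0,0,0,0,0.5],[0.06,-0.58,0,0,0,0,0.5]]'; python3 - <<'E'
from h import *
f=cam('wrist'); P=f['P']; save(f,'w8.png'); Q=P.reshape(-1,3); Q=Q[np.isfinite(Q).all(1)]
q=Q[(abs(Q[:,0]-.4235)<.05)&(abs(Q[:,1]+.323)<.05)]
for lo,hi in((.046,.0515),(.097,.11)):
    s=q[(q[:,2]>lo)&(q[:,2]<hi)]; print('stand',cv2.minAreaRect(s[:,:2].astype(np.float32)),s.mean(0))
print(bot.observe()['position'],bot.observe()['qpos'])
E
```

```text
clock: 40.3
position: [0.5162, -0.2047, 0.2475]
tool_rot: [3.142, 0.0, -3.126]
force: [0.7, 0.7, 0.4]
grip_width: 0.0339
finger_force: 0.0
clock: 40.92
position: [0.5063, -0.3176, 0.2474]
tool_rot: [3.141, -0.0, -3.124]
force: [0.4, 0.1, 0.4]
grip_width: 0.0425
finger_force: 0.0
stand ((0.4240662157535553, -0.3234955668449402), (0.06006399914622307, 0.06017124652862549), 10.858917236328125) [ 0.42319349 -0.32349683  0.04950529]
stand ((0.4241787791252136, -0.3234292268753052), (0.013942706398665905, 0.013871779665350914), 87.28942108154297) [ 0.42413533 -0.32336     0.10339123]
[ 0.50631246 -0.31758486  0.24756129] [ 0.55332788  0.4574449  -0.13035308  1.64546624  0.06584819  1.04316239
  1.99141121]
```

View pics/w8.png

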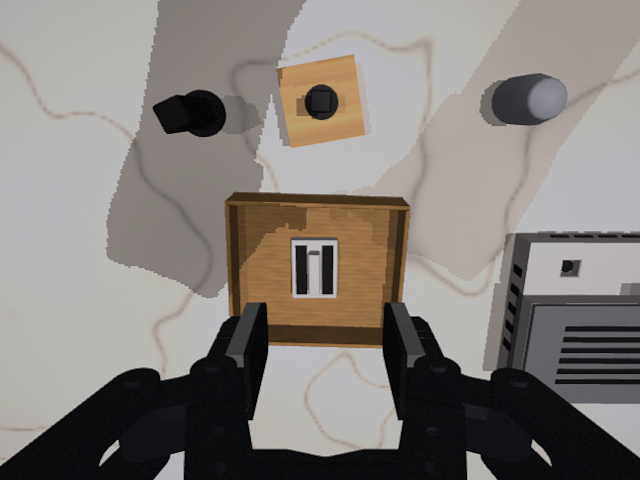

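The stand is at (322,100) with the stylus upright in it; the larger look-alike is at (190,112). The well is at (569,267). I grasp the stylus.

```bash
python3 -m inch '[[0.2,0,0,0,0,0.02,0.5],[0.41,-0.017,0,0,0,0.038,0.5],[0.41,-0.017,0,0,0,0.038,0.5],[0.41,-0.017,0.2,0,0,0.038,0.5],[0.41,-0.017,0.4,0,0,0.038,0.5],[0.41,-0.017,0.5,0,0,0.038,0.5],[0.41,-0.017,0.6,0,0,0.038,0.5],[0.41,-0.017,0.7,0,0,0.038,0.5],[0.41,-0.017,0.8,0,0,0.038,0.5],[0.41,-0.017,0.86,0,0,0.038,0.5],[0.41,-0.017,0.908,0,0,0.038,0.5],[0.41,-0.017,0.908,0,0,0.038,0.5]]'; python3 -m inch '[[0,0,0,0,0,0,0],[0,0,0,0,0,0,0],[0,0,0,0,0,0,0],[0,0,0,0,0,0,0],[0,0,0,0,0,0,0]]' 60
```

```text
clock: 42.48
position: [0.4238, -0.3235, 0.0657]
tool_rot: [3.141, -0.0, 3.098]
force: [-0.2, 0.2, 0.1]
grip_width: 0.0427
finger_force: 0.0
clock: 43.1
position: [0.4238, -0.3239, 0.0662]
tool_rot: [-3.141, 0.0, 3.097]
force: [-0.9, 1.5, 6.5]
grip_width: 0.013
finger_force: 60.8
```

```bash
python3 -m inch '[[0,0,-0.1,0,0,0,0],[0,0,-0.2,0,0,0,0],[0,0,-0.4,0,0,0,0],[0,0,-0.55,0,0,0,0],[0,0,-0.55,0,0,0,0],[-0.15,0.2,-0.55,0,0,0,0],[-0.3,0.45,-0.55,0,0,0,0],[-0.5,0.7,-0.55,0,0,0,0],[-0.65,0.95,-0.55,0,0,0,0],[-0.65,0.95,-0.55,0,0,0,0]]'; python3 -m inch '[[0,0.23,0,0,0,0,0],[0,0.23,0.1,0,0,0,0],[0,0.23,0.2,0,0,0,0],[0,0.23,0.3,0,0,0,0],[0,0.23,0.3,0,0,0,0],[0,0.23,0.3,0,0,0,0]]'; python3 - <<'E'
from h import *
f=cam('wrist'); P=f['P']; save(f,'w9.png'); Q=P.reshape(-1,3); Q=Q[np.isfinite(Q).all(1)]; o=bot.observe(); p=o['position']; print(p,o['tool_rot'],o['grip_width'])
w=Q[(np.hypot(Q[:,0]-.565,Q[:,1]+.0945)<.016)&(Q[:,2]<.0305)&(Q[:,2]>.015)]
print('well',len(w),cv2.minAreaRect(w[:,:2].astype(np.float32)) if len(w) else '')
for name in ('wrist','scene'):
    if name=='scene': P=cam('scene')['P']; Q=P.reshape(-1,3); Q=Q[np.isfinite(Q).all(1)]
    q=Q[np.hypot(Q[:,0]-p[0],Q[:,1]-p[1])<.02]
    for lo in np.arange(.045,.115,.01):
        s=q[(q[:,2]>=lo)&(q[:,2]<lo+.01)]
        if len(s)>3: print(name,round(lo,3),len(s),np.percentile(s[:,:2],[2,98],axis=0).round(4).tolist())
E
```

```text
clock: 44.35
position: [0.5637, -0.1345, 0.1748]
tool_rot: [3.139, -0.001, 3.104]
force: [-0.5, -1.1, -0.9]
grip_width: 0.0129
finger_force: 60.2
clock: 45.1
position: [0.564, -0.0941, 0.1163]
tool_rot: [-3.142, -0.0, 3.097]
force: [0.2, 0.8, -0.1]
grip_width: 0.0132
finger_force: 60.2
[ 0.56423039 -0.09403329  0.11659188] [-3.14149200e+00  6.78428851e-04  3.09715653e+00] 0.012824635320387323
well 677 ((0.565518319606781, -0.09335295110940933), (0.014733444899320602, 0.016071975231170654), 1.2369248867034912)
wrist 0.055 45 [[0.5606, -0.0988], [0.564, -0.0922]]
wrist 0.065 79 [[0.5605, -0.0986], [0.5631, -0.0925]]
wrist 0.095 1077 [[0.5513, -0.1071], [0.5628, -0.0835]]
wrist 0.105 356 [[0.5567, -0.1018], [0.5583, -0.0886]]
wrist 0.115 418 [[0.5567, -0.1016], [0.5581, -0.0887]]
scene 0.055 4 [[0.5626, -0.0982], [0.5688, -0.0957]]
scene 0.065 12 [[0.5649, -0.0998], [0.5699, -0.0954]]
scene 0.075 15 [[0.563, -0.0989], [0.5706, -0.0929]]
scene 0.085 9 [[0.5631, -0.0986], [0.5689, -0.0918]]
scene 0.095 44 [[0.5533, -0.1082], [0.5776, -0.084]]
scene 0.105 47 [[0.556, -0.1067], [0.5755, -0.0887]]
scene 0.115 22 [[0.563, -0.1085], [0.5733, -0.0883]]
```

View pics/w9.png

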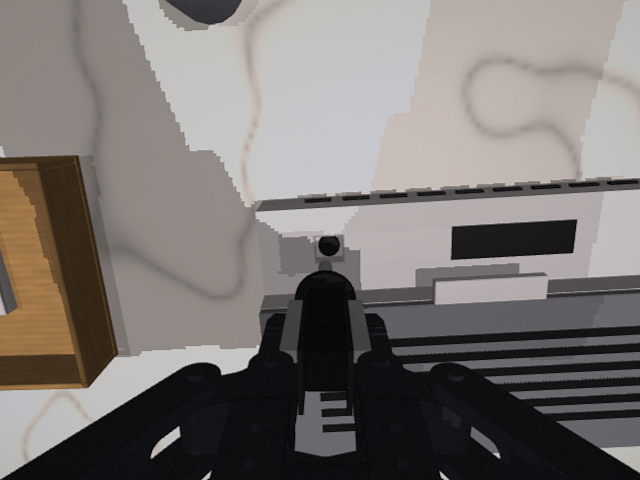

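The stylus shaft is at (326,265), just in front of the well (329,245); the camera offsets agree to about 2 mm. I correct and press.

```bash
python3 -m inch '[[-0.005,0.008,0,0,0,0,0],[-0.005,0.008,0.05,0,0,0,0],[-0.005,0.008,0.1,0,0,0,0],[-0.005,0.008,0.13,0,0,0,0],[-0.005,0.008,0.15,0,0,0,0],[-0.005,0.008,0.16,0,0,0,0],[-0.005,0.008,0.17,0,0,0,0],[-0.005,0.008,0.18,0,0,0,0],[-0.005,0.008,0.18,0,0,0,0]]'; python3 -m inch '[[0,0,0.005,0,0,0,0],[0,0,0.01,0,0,0,0],[0,0,0.01,0,0,0,0],[0,0,0.01,0,0,0,0]]'
```

```text
clock: 46.32
position: [0.5651, -0.0922, 0.0801]
tool_rot: [-3.142, 0.0, 3.098]
force: [-1.2, 0.2, 4.9]
grip_width: 0.0129
finger_force: 60.4
clock: 46.82
position: [0.5654, -0.0923, 0.0788]
tool_rot: [-3.141, 0.001, 3.097]
force: [-3.6, -0.5, 15.7]
grip_width: 0.0129
finger_force: 62.7
```

15.7 N means the end stop is reached. I hold briefly, then lift and return.

```bash
python3 -m inch '[[0,0,0.004,0,0,0,0],[0,0,0.004,0,0,0,0],[0,0,0.004,0,0,0,0]]'; python3 -m inch '[[0,0,-0.05,0,0,0,0],[0,0,-0.1,0,0,0,0],[0,0,-0.2,0,0,0,0],[0,0,-0.35,0,0,0,0],[0,0,-0.5,0,0,0,0],[0.15,-0.2,-0.5,0,0,0,0],[0.3,-0.45,-0.5,0,0,0,0],[0.5,-0.7,-0.5,0,0,0,0],[0.65,-0.95,-0.5,0,0,0,0],[0.65,-0.95,-0.5,0,0,0,0],[0.65,-0.95,-0.5,0,0,0,0]]'; python3 -c "
from h import *
print(bot.observe()['position'],delta([.4238,-.3237,.18],3.097))"
```

```text
clock: 47.2
position: [0.5657, -0.0923, 0.0784]
tool_rot: [-3.141, 0.002, 3.097]
force: [-5.5, 1.5, 24.3]
grip_width: 0.0135
finger_force: 63.9
clock: 48.58
position: [0.4271, -0.2761, 0.1774]
tool_rot: [3.141, 0.0, 3.097]
force: [0.0, 0.6, -0.6]
grip_width: 0.0129
finger_force: 60.2
[ 0.4271224  -0.27606431  0.1774161 ] ([0.006, -0.239, -0.013], [0.0, 0.0, 0.0])
```

```bash
python3 -m inch '[[0.006,-0.12,0,0,0,0,0],[0.006,-0.239,0,0,0,0,0],[0.006,-0.239,0,0,0,0,0],[0.006,-0.239,0,0,0,0,0],[0.006,-0.239,0.1,0,0,0,0],[0.006,-0.239,0.2,0,0,0,0],[0.006,-0.239,0.3,0,0,0,0],[0.006,-0.239,0.4,0,0,0,0],[0.006,-0.239,0.47,0,0,0,0],[0.006,-0.239,0.52,0,0,0,0],[0.006,-0.239,0.54,0,0,0,0],[0.006,-0.239,0.548,0,0,0,0],[0.006,-0.239,0.548,0,0,0,0]]'
```

```text
clock: 50.2
position: [0.4237, -0.3241, 0.0679]
tool_rot: [-3.141, 0.0, 3.097]
force: [-0.6, -1.0, -1.2]
grip_width: 0.013
finger_force: 60.2
```

Inserted without contact. I release slowly, rise and check everything.

```bash
python3 -m inch '[[0,0,0,0,0,0,0.2],[0,0,0,0,0,0,0.3],[0,0,0,0,0,0,0.45],[0,0,0,0,0,0,0.5],[0,0,0,0,0,0,0.5],[0,0,-0.1,0,0,0,0.5],[0,0,-0.3,0,0,0,0.5],[0,0,-0.6,0,0,0,0.5],[0,0,-0.8,0,0,0,0.5],[-0.2,0,-0.9,0,0,0,0.5],[-0.41,0,-0.9,0,0,0,0.5],[-0.41,0,-0.9,0,0,0,0.5],[-0.41,0,-0.9,0,0,0,0.5]]'; python3 - <<'E'
from h import *
f=cam('wrist'); P=f['P']; save(f,'w10.png'); Q=P.reshape(-1,3); Q=Q[np.isfinite(Q).all(1)]
q=Q[(abs(Q[:,0]-.4235)<.04)&(abs(Q[:,1]+.323)<.04)]
s=q[(q[:,2]>.097)&(q[:,2]<.115)]; print('stylus',cv2.minAreaRect(s[:,:2].astype(np.float32)),s.mean(0))
w=Q[(np.hypot(Q[:,0]-.565,Q[:,1]+.0945)<.004)]; print('button z',np.median(w[:,2]) if len(w) else '')
q=Q[(abs(Q[:,1]+.0075)<.11)&(Q[:,0]>.60)&(Q[:,0]<.68)&(Q[:,2]>.045)&(Q[:,2]<.09)]
print('lid',len(q),np.polyfit(q[:,0],q[:,2],1))
for x in cass(P,(.576,-.328),.005): print(x)
E
```

```text
clock: 51.82
position: [0.5048, -0.3276, 0.2472]
tool_rot: [3.141, -0.001, 3.097]
force: [0.3, 0.6, 0.3]
grip_width: 0.0429
finger_force: 0.0
stylus ((0.4238393306732178, -0.3255879878997803), (0.013847568072378635, 0.013142340816557407), 87.47577667236328) [ 0.42374474 -0.32579442  0.10331678]
button z 0.026962142401510857
lid 5763 [-0.0005962   0.05774923]
(0.576, -0.3282, 0.06, 0.044, 1.0, 2426)
[0.5734999775886536, -0.3280999958515167]
(0.5761, -0.3282, 0.04, 0.01, 1.2, 427)
[0.5751000046730042, -0.32829999923706055]
```

View pics/w10.png

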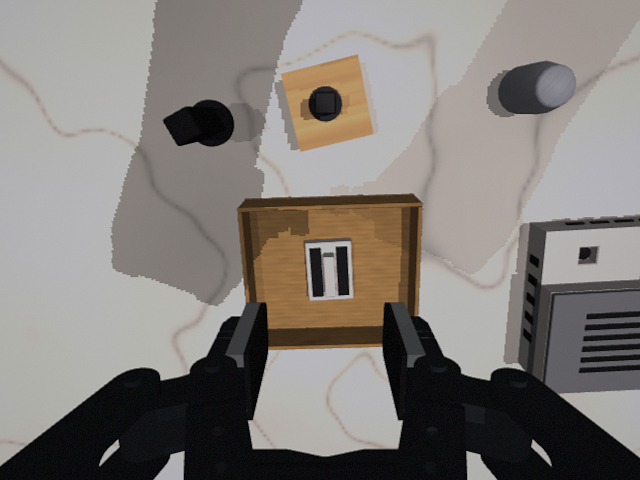

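The stylus stands upright in its stand at (325,103), 2 mm from centre. The button is up at 0.027, the lid is closed, and the spent cassette is in the tray at (330,270).

```bash
python3 -c "
from workcell import bot
print(bot.job_done())"
```

```text
the job is handed in; nothing more can be done
None
```

The job is handed in, but the verdict was not shown: one spent cassette is in the tray, three fresh ones are seated flat, the lid is closed, the button was pressed and sprang back, and the stylus is upright in its stand.

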